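# Close down the warming tray after dinner

## Robot

A 6-joint arm with a two-finger parallel gripper is mounted at the origin on the work surface. World frame = base frame: x ahead of the robot, y to its left, z up, the work surface at z = 0. Lengths are in mm, angles in degrees, forces in N, time in s.
With the tool pointing down it reaches from about 350 to 775 mm from the base axis. Payload 7.3 kg.
Tool frame: the origin (TCP) lies on the centre line of the jaws, within the pads' length; the fingertips stand 8 mm ahead of it and the grasp point (between the pads) lies 11 mm behind it; x points along the fingers, y is the direction in which the jaws open and shut, and the axes are right-handed (so a half turn about x gives the same grasp; the last joint's range is limited). The gripper opens to 92 mm and grips with 3 to 60 N. Pads are 19 mm wide; open, the fingers measure 130 mm over their backs; the gripper's body (75 mm by 190 mm) begins 47 mm behind the grasp point.
Start: joints at [68.87, 19.595, 87.324, -0, 73.075, -8.365], TCP at [115.988, 512.046, 234.741] pointing down, gripper open.
Joint ranges: [-145.02, 145.02], [-44.19, 115.74], [2.07, 154.8], [-57.11, 237.11], [16.16, 152.29], [-177.93, 177.93]. Speed limits (degrees/s): [147.25, 147.25, 180, 180, 180, 180].

## Interface

Orientations are given as [roll, pitch, yaw] about the fixed x, y, z axes, in that order (R = Rz(yaw) Ry(pitch) Rx(roll)).
In Python, from plant import manip gives the robot as it stands.
- The arm moves only by the tool jog_arm, never from a script. Its argument "steps" is a list of rows, each a list of 3 entries, a list of its own where there are three numbers: the closure, from 0 (fully open) to 1 (shut), then the shift along the tool's x, y, z in m, then the turn, a rotation vector about the tool's x, y, z in rad. In form: [[claw, [tx, ty, tz], [rx, ry, rz]], ...]. A call has 1 to 10 rows; each row shifts and turns the commanded pose from where the row before left it, along the tool's axes as they then stand; what a row does not reach is not made up. A row lasts 1/10 s, in which the tool goes at most 50 mm and 8.59 degrees, less where a joint would pass 70% of its speed; a pose out of reach is approached as far as the arm can. A call is refused whole if a number of a shift passes 0.05 or a number of a turn 0.15, either way. A call with a gripper value outside its range is refused whole. The fingers move at their own pace and stop on an object; "grip_force" is the grip in N (left out, the last holds). Time passes only in rows, so rows that do not move let the fingers close. It gives the time, the measured TCP pose, the force and the opening at its end, in the units of the state.
- manip.get_obs(): the state, without advancing time (a new reading comes with each control period).
- manip.snapshot(name): name is "side" or "top"; returns a dict with "image" (480x640x3 uint8, blue, green, red), "fx", "fy", "cx", "cy" (pixels), "xyz" and "rotation" of the camera in the world. Camera axes: x right, y down, z forward; pixel columns grow to the right and rows downward; lengths in mm; the calibration is good to about 2 mm. A picture is of the moment at which its call begins. There is no depth.
- manip.sign_off(): hands the job in, once; it reports no verdict.
Trained networks look in the newest picture that a camera, given by its name, has taken for a name from the list of things; names that differ only in an ending like _2 or _b are one class to them, and where a whole thing is asked for, a point or a joint stands for the part that bears it (a point fixed in the world has none). Each returns a list of dicts, best first, with "conf" (0 to 1); they miss things now and then, are a little off and sometimes report something else, mostly with a low value. They report only what shows in the picture. A call takes as long as a camera call. They do not tell look-alikes from the thing itself.
- manip.masks_of(label, camera): "mask" (480x640 bool, what is visible of it) and "bbox" ([left, top, right, bottom] in pixels, round what is visible of it).
The state is a dict: "time_s": time; "q": joint angles; "qvel": joint speeds; "tau": joint torques, N m; "ee_pos": TCP position; "eef_rot": TCP orientation; "wrist_force": force on the tool from outside, world axes, zero at the start; "moment": the same for the moment, N m; "gripper_width": opening from 0.0 (shut) to 1.0 (fully open).
Only numpy, scipy, OpenCV 4.12 (cv2) and the standard library are available. Lean on these libraries where they do the work, as an engineer would, in place of code of your own. Each camera call takes 0.05 s, during which the arm holds its last target.

## Task

Dinner is over, so close down the warming tray: turn its heat knob to off, then flip its mains toggle off, and only then unload it. Stack every lidded steel tin from the tray squarely, one upon another, on the tin that already stands on the chequered board, keeping the tins level, and stand the lidded sauce pots side by side along the middle of the bamboo shelf in one straight row, with gaps of no more than about two centimetres. Leave the other kitchen things where they are.

Things in the scene. Friction and masses are not known exactly. Their poses are not given: they have to be found in the camera images.
- tray: electric warming tray standing on the worktop, steel frame 280 mm (x) by 420 mm (y), top 45 mm above the worktop, fixed. Origin at the centre of its underside, x away from the robot, z up. The dark glass plate covers its +y end; the black control panel is the 90 mm wide strip at its -y end, with the heat knob at x -50, y -165 mm and the mains toggle at x +60, y -165 mm.
- heat_knob (a joint): rotary heat switch on the tray's control panel, upright axis, angle in rad: 0 = off, 1.2 = on (warm); grows clockwise seen from above, so it is turned anticlockwise to off. Stops at 0 and 1.2; an over-centre spring holds it against either stop and snaps it on once past the middle, 0.6; turning needs about 0.15 N m.
- knob_grip (a point): middle of the knob's upright grip bar, on the knob's axis, 18.5 mm above the tray top. It turns with the knob: its x axis lies along the bar (46 mm long, 12 mm thick, 20 mm high, from 8 to 28 mm above the panel), its +x end carries the red pointer. At off the bar lies along the tray's x axis.
- mains_toggle (a joint): mains switch on the tray's control panel, a red toggle lever hinged parallel to the tray's y axis 4 mm above the tray top, angle in rad: 0 = off (leans 0.45 rad from upright towards the robot, tray -x), 0.9 = on (leans 0.45 rad away, tray +x). Sprung over-centre: past 0.45 it snaps to the other side; pushing its tip needs about 3 N.
- toggle_tip (a point): top end of the toggle lever, 46 mm from its hinge, moves with the lever; the red paddle is 11 mm thick, 18 mm wide and covers the last 24 mm.
- board: chequered end-grain chopping board, 320 mm (x) by 180 mm (y), 25 mm thick, fixed, to one side of the tray. Origin at the centre of its underside.
- shelf: low open bamboo counter shelf, 300 mm long (its x) by 150 mm deep (its y), its flat top 75 mm above the worktop, fixed, on the other side of the tray. Origin on the worktop under its centre; the middle line of its top runs along its x axis.
- tin_base: the lidded steel food tin that already stands on the board, foot of the column; 100 mm long (x), 56 mm wide (y), 42 mm high, flat bamboo lid, loose. Origin at the centre of its underside.
- tin_a: lidded steel food tin with flat bamboo lid, 100 mm long (x), 56 mm wide (y), 42 mm high, about 0.2 kg, at the start on the far part of the tray's glass, some 40 mm from its neighbours; may be absent. Origin at the centre of its underside.
- tin_b: lidded steel food tin with flat bamboo lid, 100 mm long (x), 56 mm wide (y), 42 mm high, about 0.2 kg, at the start on the far part of the tray's glass, some 40 mm from its neighbours; may be absent. Origin at the centre of its underside.
- tin_c: lidded steel food tin with flat bamboo lid, 100 mm long (x), 56 mm wide (y), 42 mm high, about 0.2 kg, at the start on the far part of the tray's glass, some 40 mm from its neighbours; may be absent. Origin at the centre of its underside.
- pot_a: white round stoneware sauce pot with a blue lid (one piece), 56 mm diameter, 48 mm high, with a wooden button 18 mm wide up to 60 mm, about 0.2 kg, at the start on the near part of the tray's glass; may be absent. Origin at the centre of its underside.
- pot_b: white round stoneware sauce pot with a blue lid (one piece), 56 mm diameter, 48 mm high, with a wooden button 18 mm wide up to 60 mm, about 0.2 kg, at the start on the near part of the tray's glass; may be absent. Origin at the centre of its underside.
- pot_c: white round stoneware sauce pot with a blue lid (one piece), 56 mm diameter, 48 mm high, with a wooden button 18 mm wide up to 60 mm, about 0.2 kg, at the start on the near part of the tray's glass; may be absent. Origin at the centre of its underside.
- candle: square glass candle, 70 mm wide, 80 mm high, unlit, on the worktop beyond the tray; bystander, to be left alone. Origin at the centre of its underside.
- salt_jar: small glass jar with bamboo lid, 44 mm diameter, 85 mm high, on the worktop near the robot; bystander, to be left alone. Origin at the centre of its underside.
- spice_jar: small green spice jar, 40 mm diameter, 65 mm high, on the near end of the board; bystander, to be left alone. Origin at the centre of its underside.
- whisk: bamboo tea whisk standing on its tines, 54 mm diameter, 110 mm high, at the back; bystander, to be left alone. Origin at the centre of its underside.
- house: white ceramic house ornament, 50 by 75 mm, about 140 mm high, at the back; bystander, to be left alone. Origin at the centre of its underside.
- bowl: white bowl, 100 mm diameter, 50 mm high, at the back; bystander, to be left alone. Origin at the centre of its underside.
Things that resemble listed ones, but are neither listed nor needed, are in the scene too. What is shaped like the pot_a but pink is not meant.

How it is judged:
By the outcome, as a careful person would: the job done as asked, in the order asked, and still so for the second after the job is handed in, with the robot touching nothing.
Of tin_a, tin_b, tin_c only 2 to 3 are there at a start; the rules pass over those that are not, and their reading is None.
Of pot_a, pot_b, pot_c only 2 to 3 are there at a start; the rules pass over those that are not, and their reading is None.
At some moment in a run one of pot_a, pot_b, pot_c may be knocked a few centimetres aside while the robot is not near it.
It also fails if it takes over 208 s, if anything falls off the work surface, if the arm or the gripper's body presses on something with over 40 N, if the wrist force passes 120 N, or if a joint passes its speed limit or range.

## Working session

There is one attempt and no reset: what is moved stays moved. The work goes in short steps, Python scripts to look and compute and a tool call to move; the robot and the scene stay as the last step left them, time stands still between calls to the robot, and variables do not carry over. Pictures are saved under pics/ and viewed, and the job is handed in when it is done.

Besides the shell and the picture viewer there is one more tool, called after "Request:" as name(argument=value, ...) on one line, values as JSON. jog_arm: Moves the arm, as the interface text tells. Its arguments: {"type":"object","properties":{"steps":{"type":"array","items":{"type":"array"}},"grip_force":{"type":"number"}},"required":["steps"]}

```bash
ls; mkdir -p pics; python3 - <<'E'
from plant import manip
import cv2
print(manip.get_obs())
for n in ("side","top"):
    s=manip.snapshot(n); cv2.imwrite(f"pics/{n}0.png",s["image"])
    print(n,{k:v for k,v in s.items() if k!="image"})
E
```

```text
pics
{'time_s': 0.0, 'q': array([ 6.88693796e+01,  1.96343782e+01,  8.73763209e+01,  4.29558010e-04,
        7.30751730e+01, -8.36509465e+00]), 'qvel': array([-0.06546493, -0.01958584, -0.08098136,  0.02542445,  0.06654755,
        0.04208269]), 'tau': array([ 3.39172648e-04, -4.31236589e+01, -2.44215542e+01,  7.18376739e-02,
        5.61086484e-02, -1.53141068e-04]), 'ee_pos': array([115.83780923, 511.66045497, 234.06914338]), 'eef_rot': array([ -98.63916415,   89.91412691, -111.40481527]), 'wrist_force': array([ 0.19559398,  0.5430348 , -1.11535255]), 'moment': array([0.021759  , 0.01347666, 0.05018464]), 'gripper_width': 0.9994563818036104}
side {'fx': 486.59411965992865, 'fy': 486.59411965992865, 'cx': 311.07012563774566, 'cy': 242.1189012805057, 'xyz': array([450.72459083, 689.00726103, 939.74561062]), 'rotation': array([-141.70955927,    0.89148776, -172.50808866])}
top {'fx': 523.3284172506411, 'fy': 523.3284172506411, 'cx': 302.69090036619576, 'cy': 247.88433017352824, 'xyz': array([ 338.59772179,   19.23253044, 1356.70466042]), 'rotation': array([-170.31347046,   -0.85264478,  -91.03911286])}
```

View pics/top0.png

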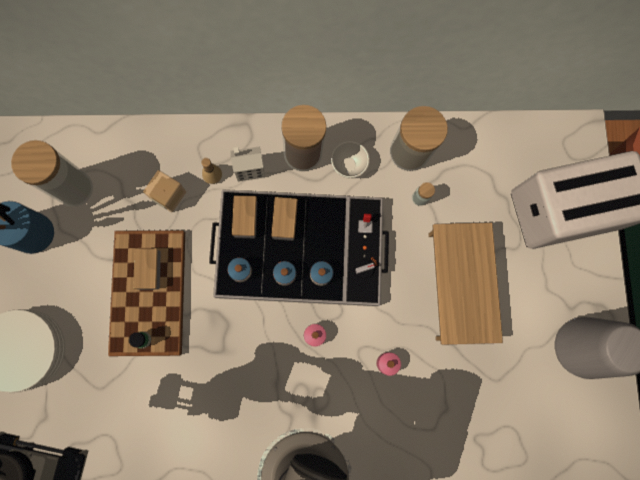

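View pics/side0.png

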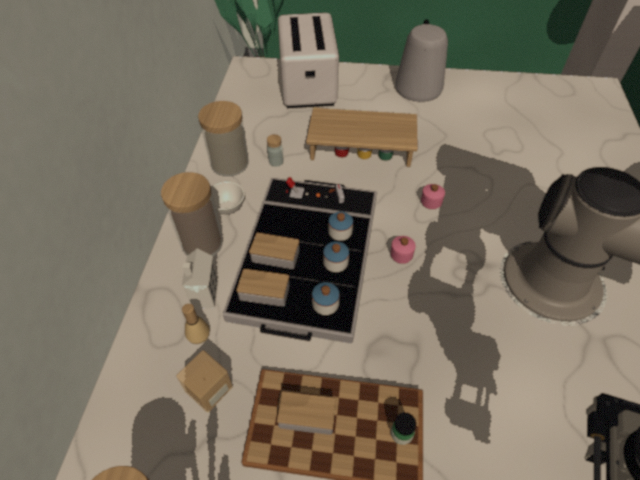

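```bash
cat > h.py <<'E'
from plant import manip
import numpy as np, cv2, pickle
from scipy.spatial.transform import Rotation as Ro
from scipy.optimize import minimize
def rot(e): return Ro.from_euler('xyz',e,degrees=True).as_matrix()
def snap(n,save=None):
    s=manip.snapshot(n)
    if save: cv2.imwrite(f"pics/{save}.png",s["image"])
    return s
def proj(s,P):
    P=np.atleast_2d(P); c=(P-s["xyz"])@rot(s["rotation"])
    return np.c_[s["fx"]*c[:,0]/c[:,2]+s["cx"], s["fy"]*c[:,1]/c[:,2]+s["cy"]]
def ray(s,uv,z):
    d=rot(s["rotation"])@np.array([(uv[0]-s["cx"])/s["fx"],(uv[1]-s["cy"])/s["fy"],1])
    return s["xyz"]+d*(z-s["xyz"][2])/d[2]
def box(l,w,z0,z1):
    return np.array([[a*l/2,b*w/2,z] for a in(-1,1) for b in(-1,1) for z in(z0,z1)])
def cyl(r,z0,z1):
    t=np.linspace(0,2*np.pi,33)[:-1]
    return np.array([[r*np.cos(a),r*np.sin(a),z] for a in t for z in(z0,z1)])
def place(M,p):
    x,y,z,yaw=p; c,s_=np.cos(yaw),np.sin(yaw)
    return np.c_[c*M[:,0]-s_*M[:,1]+x, s_*M[:,0]+c*M[:,1]+y, M[:,2]+z]
def sil(s,parts,p):
    m=np.zeros((480*4,640*4),np.uint8)
    for M in parts:
        h=cv2.convexHull(((proj(s,place(M,p))+.5)*4).astype(np.float32)).astype(np.int32)
        cv2.fillConvexPoly(m,h,1)
    return cv2.resize(m.astype(np.float32),(640,480),interpolation=cv2.INTER_AREA)
def fit(obs,parts,p0,useyaw=True):
    """obs list of (snap,mask)"""
    def f(v):
        p=(v[0],v[1],p0[2],v[2]/100 if useyaw else 0); t=0
        for s,m in obs:
            a=sil(s,parts,p); t+=1-np.minimum(a,m).sum()/max(np.maximum(a,m).sum(),1)
        return t
    v0=np.array([p0[0],p0[1],p0[3]*100] if useyaw else p0[:2],float)
    best=None
    for st in (12,4):
        sx=np.vstack([v0]+[v0+st*np.eye(len(v0))[i] for i in range(len(v0))])
        r=minimize(f,v0,method='Nelder-Mead',options=dict(initial_simplex=sx,xatol=.1,fatol=1e-4,maxiter=200)); v0=r.x
    return v0,r.fun
TIN=[box(100,56,0,42)]; POT=[cyl(28,0,48),cyl(9,48,60)]
E
python3 - <<'E'
from h import *
D={}
for n in("top","side"):
    s=snap(n); 
    for l in ("tin_a","pot_a","tray","board","shelf","knob_grip","toggle_tip","heat_knob","mains_toggle","candle","spice_jar"):
        r=manip.masks_of(l,n); D[n,l]=r
        print(n,l,[(round(d["conf"],2),[int(b) for b in d["bbox"]],int(d["mask"].sum())) for d in r])
    D[n]=s
pickle.dump(D,open("D.pkl","wb"))
E
```

```text
top tin_a [(0.68, [268, 199, 296, 240], 941), (0.67, [230, 195, 256, 238], 941), (0.24, [228, 258, 248, 279], 439)]
top pot_a [(0.82, [274, 258, 297, 284], 452), (0.82, [376, 352, 398, 376], 448), (0.8, [305, 323, 326, 341], 386), (0.77, [228, 256, 250, 281], 461), (0.67, [307, 262, 333, 283], 436), (0.39, [429, 221, 501, 342], 7433)]
top tray [(0.92, [208, 188, 392, 305], 15516), (0.17, [361, 214, 372, 225], 83)]
top board [(0.78, [110, 230, 185, 353], 7635)]
top shelf [(0.96, [430, 218, 501, 342], 7365)]
top knob_grip [(0.65, [358, 258, 374, 277], 257)]
top toggle_tip []
top heat_knob [(0.86, [355, 257, 373, 279], 278), (0.34, [143, 168, 186, 210], 1055)]
top mains_toggle [(0.6, [361, 212, 370, 227], 67)]
top candle [(0.88, [142, 171, 187, 210], 1061)]
top spice_jar [(0.85, [128, 334, 152, 347], 318), (0.35, [409, 182, 434, 206], 348), (0.3, [331, 139, 366, 178], 1141)]
side tin_a [(0.96, [251, 231, 299, 269], 1423)]
side pot_a [(0.86, [330, 211, 350, 240], 583), (0.83, [310, 282, 344, 318], 728), (0.79, [392, 238, 416, 262], 533), (0.65, [323, 241, 347, 274], 657), (0.57, [421, 180, 442, 210], 491), (0.19, [253, 235, 301, 268], 1271)]
side tray [(0.31, [208, 180, 242, 217], 926)]
side board [(0.91, [242, 369, 427, 476], 14247)]
side shelf [(0.58, [308, 108, 418, 167], 4834)]
side knob_grip [(0.66, [334, 185, 349, 202], 245)]
side toggle_tip [(0.6, [287, 179, 297, 190], 66), (0.47, [390, 413, 418, 445], 647)]
side heat_knob [(0.53, [330, 183, 347, 204], 289)]
side mains_toggle [(0.48, [285, 177, 299, 195], 82), (0.27, [330, 210, 352, 236], 560)]
side candle [(0.66, [177, 350, 233, 412], 2036)]
side spice_jar [(0.69, [390, 411, 418, 445], 654)]
```

```bash
python3 - <<'E'
from h import *
D=pickle.load(open("D.pkl","rb"));T,S=D["top"],D["side"]
def opened(m,k=9): 
    return cv2.morphologyEx(m.astype(np.uint8),cv2.MORPH_OPEN,np.ones((k,k)))
def go(name,parts,obs,p0,yaw=True):
    v,f=fit(obs,parts,p0,yaw); print(name,v.round(1) if not yaw else (v[:2].round(1),round(np.degrees(v[2]/100),2)),round(f,3)); return v
g=lambda n,l,i=0:D[n,l][i]["mask"].astype(np.float32)
c=ray(T,(303,248),45)
m=opened(g("top","tray"),15).astype(np.float32)
R={}
R["tray"]=go("tray",[box(280,420,0,45)],[(T,m)],(c[0],c[1],0,0))
c=ray(T,(148,293),25); R["board"]=go("board",[box(320,180,0,25)],[(T,g("top","board")),(S,g("side","board"))],(c[0],c[1],0,0))
c=ray(T,(466,281),75); R["shelf"]=go("shelf",[box(300,150,0,75)],[(T,g("top","shelf"))],(c[0],c[1],0,1.57))
R["shelf2"]=go("shelf",[box(300,150,65,75)],[(T,g("top","shelf"))],(c[0],c[1],0,1.57))
for i,uv in((0,(284,218)),(1,(243,216))):
    c=ray(T,uv,87); ob=[(T,g("top","tin_a",i))]
    if i==0: ob.append((S,g("side","tin_a",0)))
    R["tin%d"%i]=go("tin%d"%i,TIN,ob,(c[0],c[1],45,0))
for i,j in((0,3),(3,1),(4,0)):
    d=D["top","pot_a"][i]["bbox"]; c=ray(T,((d[0]+d[2])/2,(d[1]+d[3])/2),93)
    R["pot%d"%i]=go("pot%d"%i,POT,[(T,g("top","pot_a",i)),(S,g("side","pot_a",j))],(c[0],c[1],45,0),False)
pickle.dump(R,open("R.pkl","wb"))
for n,s in(("top",T),("side",S)):
    im=cv2.resize(s["image"],None,fx=3,fy=3,interpolation=cv2.INTER_CUBIC)
    def dr(parts,p,col):
        for M in parts:
            h=cv2.convexHull(((proj(s,place(M,p))+.5)*3).astype(np.float32)).astype(np.int32); cv2.polylines(im,[h],True,col,1)
    v=R["tray"]; P=lambda v,z:(v[0],v[1],z,v[2]/100 if len(v)>2 else 0)
    dr([box(280,420,0,45),box(280,420,45,45)],P(v,0),(0,255,0)); dr([box(320,180,0,25),box(320,180,25,25)],P(R["board"],0),(0,255,0)); dr([box(300,150,75,75)],P(R["shelf2"],0),(0,255,0))
    for k in R:
        if k[:3]=="tin": dr(TIN+[box(100,56,42,42)],P(R[k],45),(0,255,255))
        if k[:3]=="pot": dr(POT,P(R[k],45),(255,0,255))
    a=v[2]/100
    for x,y,z in((-50,-165,63.5),(60,-165,45),(-50,-165,45)):
        q=proj(s,place(np.array([[x,y,z]]),P(v,0)))[0]; cv2.circle(im,tuple(((q+.5)*3).astype(int)),3,(255,255,0),-1)
    cv2.imwrite(f"pics/ov_{n}.png",im); 
    b=(100,170,510,370) if n=="top" else (200,100,440,480)
    c=im[b[1]*3:b[3]*3,b[0]*3:b[2]*3]; f=min(800/c.shape[1],600/c.shape[0]); cv2.imwrite(f"pics/ovc_{n}.png",cv2.resize(c,None,fx=f,fy=f,interpolation=cv2.INTER_AREA))
E
```

```text
tray (array([567.7,   4.3]), np.float64(-3.71)) 0.237
board (array([458.2, 395.3]), np.float64(-0.61)) 0.36
shelf (array([ 466.6, -412.9]), np.float64(0.09)) 0.111
shelf (array([ 466.8, -408. ]), np.float64(180.58)) 0.028
tin0 (array([632.9,  41.5]), np.float64(-5.3)) 0.115
tin1 (array([642. , 141.9]), np.float64(-3.41)) 0.086
pot0 [496.7  42.1] 0.216
pot3 [504.9 153. ] 0.185
pot4 [493.4 -47.3] 0.221
```

View pics/ovc_top.png

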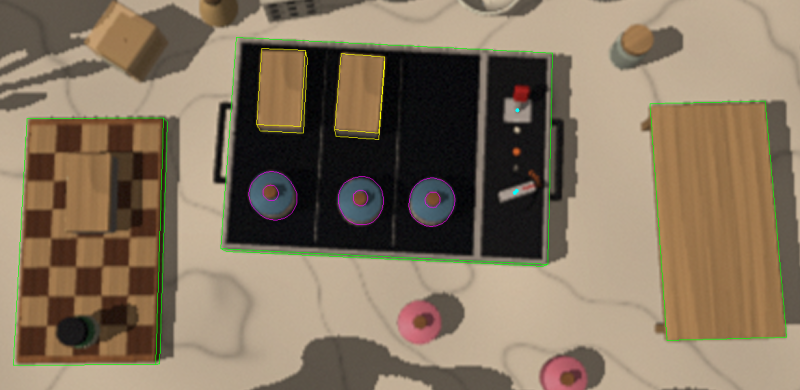

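View pics/ovc_side.png

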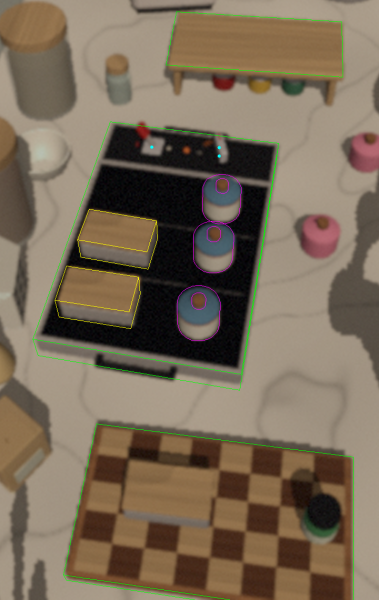

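```bash
python3 - <<'E'
import cv2,numpy as np
def cr(n,b,f,o):
    im=cv2.imread(f"pics/ov_{n}.png")[b[1]*3:b[3]*3,b[0]*3:b[2]*3]
    return cv2.resize(im,o,interpolation=cv2.INTER_CUBIC)
a=cr("top",(340,190,400,310),0,(300,600)); b=cr("side",(270,170,370,220),0,(500,250)); 
c=cr("top",(220,185,300,245),0,(500,350))
cv2.imwrite("pics/z1.png",np.hstack([a,np.vstack([b,c])]))
a=cr("top",(105,225,190,360),0,(378,600)); b=cr("side",(240,360,430,480),0,(420,265)); c=cr("side",(225,220,305,310),0,(298,335)); c=np.hstack([c,np.zeros((335,122,3),np.uint8)])
cv2.imwrite("pics/z2.png",np.hstack([a,np.vstack([b,c])]))
E
```

```text
(no output)
```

View pics/z1.png

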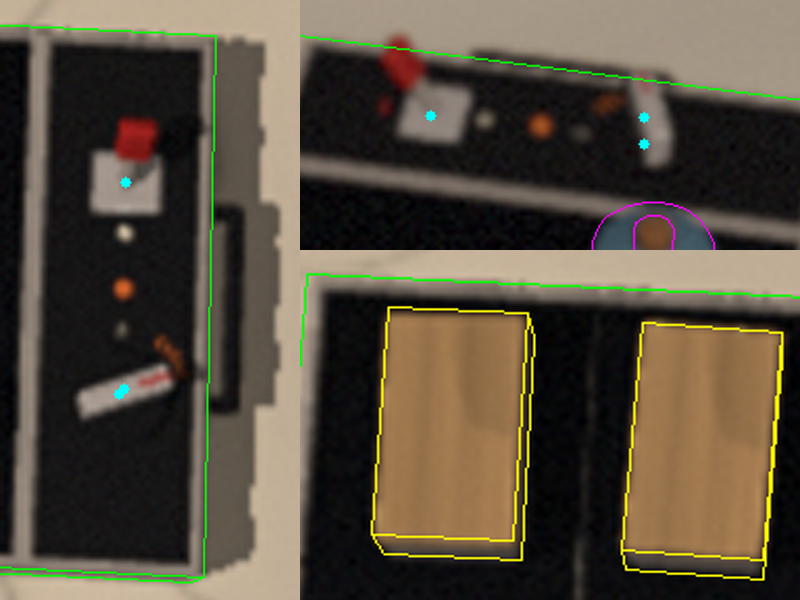

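View pics/z2.png

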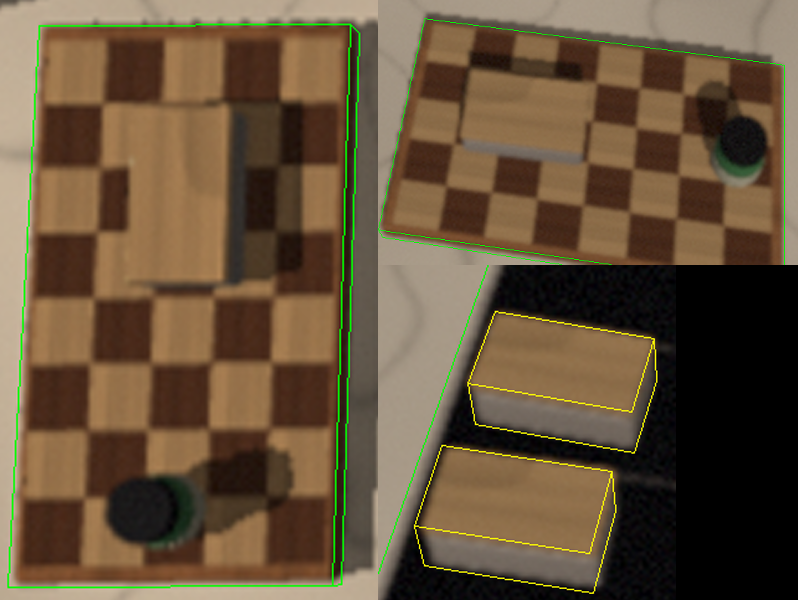

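```bash
python3 - <<'E'
from h import *
D=pickle.load(open("D.pkl","rb"));T,S=D["top"],D["side"];R=pickle.load(open("R.pkl","rb"))
g=lambda n,l,i=0:D[n,l][i]["mask"].astype(np.float32)
for nm,ob in(("tin0 top",[(T,g("top","tin_a",0))]),("tin0 side",[(S,g("side","tin_a",0))])):
    v,f=fit(ob,TIN,(R["tin0"][0],R["tin0"][1],45,R["tin0"][2]/100)); print(nm,v[:2].round(1),np.degrees(v[2]/100).round(1),round(f,3))
for i,j in((0,3),(3,1),(4,0)):
    for nm,ob in(("top",[(T,g("top","pot_a",i))]),("side",[(S,g("side","pot_a",j))])):
        v,f=fit(ob,POT,(*R["pot%d"%i],45,0),False); print(i,nm,v.round(1),round(f,3))
t=R["tray"]
for n,p in(("knob",(-50,-165,63.5)),("tipon",(80,-165,90.4)),("hinge",(60,-165,49))): print(n,place(np.array([p]),(t[0],t[1],0,t[2]/100)).round(1))
a=cv2.resize(T["image"][235:300,120:175],None,fx=8,fy=8,interpolation=cv2.INTER_CUBIC)
b=cv2.resize(S["image"][380:440,270:345],None,fx=8,fy=8,interpolation=cv2.INTER_CUBIC)
b=b[:,:]; cv2.imwrite("pics/z3.png",a); cv2.imwrite("pics/z4.png",b); print(a.shape,b.shape)
o=manip.get_obs(); print(rot(o["eef_rot"]).round(3))
E
```

```text
tin0 top [635.5  41.9] -4.7 0.05
tin0 side [631.7  41.1] -5.4 0.041
0 top [497.6  42.3] 0.05
0 side [493.6  44.5] 0.111
3 top [505.7 153.1] 0.06
3 side [503.7 153.4] 0.109
4 top [495.  -47.5] 0.064
4 side [491.8 -46.6] 0.131
knob [[ 507.2 -157.2   63.5]]
tipon [[ 636.9 -165.6   90.4]]
hinge [[ 616.9 -164.3   49. ]]
(520, 440, 3) (480, 600, 3)
[[ 0.     0.221  0.975]
 [ 0.     0.975 -0.221]
 [-1.     0.     0.   ]]
```

View pics/z3.png

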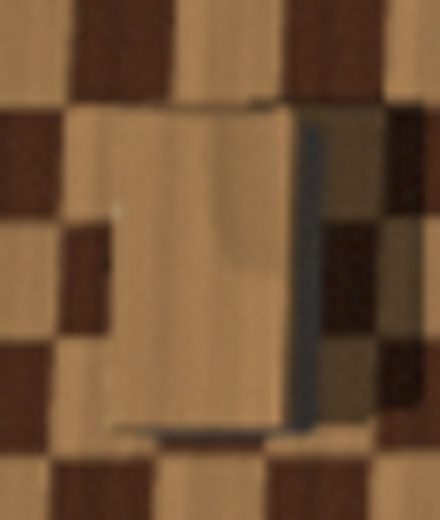

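View pics/z4.png

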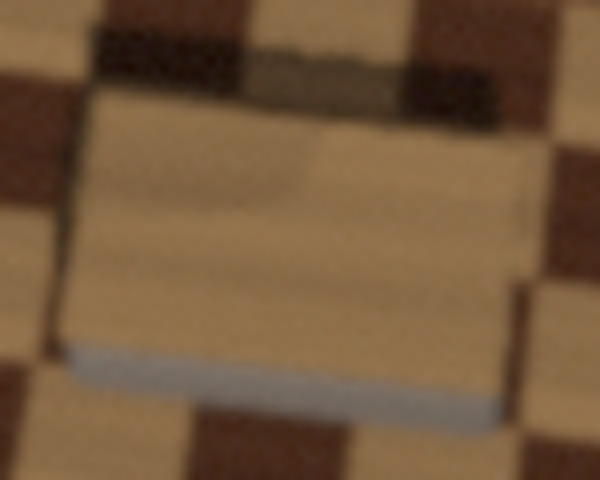

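```bash
python3 - <<'E'
from h import *
D=pickle.load(open("D.pkl","rb"));T,S=D["top"],D["side"]
def c(s,pts,o,z):
    P=np.array([ray(s,((x+.5)/8-.5+o[0],(y+.5)/8-.5+o[1]),z)[:2] for x,y in pts]); return P
for nm,P in(("top",c(T,[(116,105),(298,103),(283,430),(108,430)],(120,235),67)),("side",c(S,[(90,90),(530,130),(502,395),(65,345)],(270,380),67))):
    print(nm,P.round(1).tolist(),P.mean(0).round(1))
    r=cv2.minAreaRect(P.astype(np.float32)); print(r)
E
```

```text
top [[565.4, 415.7], [565.2, 359.3], [463.3, 361.0], [464.2, 414.5]] [514.5 387.6]
((514.3431396484375, 387.6973571777344), (56.35594177246094, 101.9089126586914), 89.74893188476562)
side [[563.9, 360.3], [462.5, 357.1], [462.7, 416.8], [559.6, 418.1]] [512.2 388.1]
((512.2182006835938, 388.5218505859375), (101.4968490600586, 59.658607482910156), 1.841376543045044)
```

```bash
cat > d.py <<'E'
import sys; from h import *
def d(*targets):
    "each target x,y,z,psi(deg); prints shift in tool axes (mm) and turn about x"
    o=manip.get_obs(); p=o["ee_pos"]; R=rot(o["eef_rot"])
    psi=np.degrees(np.arctan2(R[1,1],R[0,1]))
    print("t",round(o["time_s"],2),"p",p.round(1),"psi",round(psi,2),"xaxis",R[:,0].round(3),"F",o["wrist_force"].round(1),"w",round(o["gripper_width"]*92,1),"q",o["q"].round(0))
    for x,y,z,ps in targets:
        if ps is None: ps=psi
        a=np.radians(psi); Rt=np.array([[0,0,-1],[np.cos(a),np.sin(a),0],[np.sin(a),-np.cos(a),0]])
        v=Rt@(np.array([x,y,z])-p); dps=(psi-ps+180)%360-180
        print("->",(x,y,z,ps),"shift mm xyz",v.round(1),"rx rad",round(np.radians(dps),3),"rows",int(np.ceil(max(np.linalg.norm(v)/50,abs(dps)/8.59))))
        p=np.array([x,y,z]);psi=ps
if __name__=="__main__":
    d(*[tuple(None if q=='n' else float(q) for q in a.split(',')) for a in sys.argv[1:]])
E
python3 d.py 450,200,200,n 507,-157,200,n 507,-157,160,17.5
```

```text
t 1.3 p [116.  512.  234.7] psi 77.23 xaxis [ 0.  0. -1.] F [-0.2 -0.3 -0.1] w 92.1 q [69. 20. 87. -0. 73. -8.]
-> (450.0, 200.0, 200.0, np.float64(77.23314908980848)) shift mm xyz [  34.7 -230.5  394.7] rx rad 0.0 rows 10
-> (507.0, -157.0, 200.0, np.float64(77.23314908980848)) shift mm xyz [   0.  -335.6  134.5] rx rad 0.0 rows 8
-> (507.0, -157.0, 160.0, 17.5) shift mm xyz [40.  0.  0.] rx rad 1.043 rows 7
```

Request:
jog_arm(steps=[[0.45,[0.0035,-0.023,0.0395],[0,0,0]],[0.45,[0.0035,-0.023,0.0395],[0,0,0]],[0.45,[0.0035,-0.023,0.0395],[0,0,0]],[0.45,[0.0035,-0.023,0.0395],[0,0,0]],[0.45,[0.0035,-0.023,0.0395],[0,0,0]],[0.45,[0.0035,-0.023,0.0395],[0,0,0]],[0.45,[0.0035,-0.023,0.0395],[0,0,0]],[0.45,[0.0035,-0.023,0.0395],[0,0,0]],[0.45,[0.0035,-0.023,0.0395],[0,0,0]],[0.45,[0.0035,-0.023,0.0395],[0,0,0]]])

```text
time_s: 2.3
ee_pos: [451.6, 198.9, 199.8]
eef_rot: [45.4, 90.0, 32.6]
wrist_force: [0.2, 0.4, -0.2]
gripper_width: 0.555
```

Request:
jog_arm(steps=[[0.45,[0,-0.042,0.0168],[0,0,0]],[0.45,[0,-0.042,0.0168],[0,0,0]],[0.45,[0,-0.042,0.0168],[0,0,0]],[0.45,[0,-0.042,0.0168],[0,0,0]],[0.45,[0,-0.042,0.0168],[0,0,0]],[0.45,[0,-0.042,0.0168],[0,0,0]],[0.45,[0,-0.042,0.0168],[0,0,0]],[0.45,[0,-0.042,0.0168],[0,0,0]]])

```text
time_s: 3.1
ee_pos: [507.3, -158.9, 199.8]
eef_rot: [22.7, 90.0, 9.9]
wrist_force: [0.3, 0.2, 0.5]
gripper_width: 0.547
```

Request:
jog_arm(steps=[[0.45,[0,0,0],[0.149,0,0]],[0.45,[0,0,0],[0.149,0,0]],[0.45,[0,0,0],[0.149,0,0]],[0.45,[0,0,0],[0.149,0,0]],[0.45,[0,0,0],[0.149,0,0]],[0.45,[0,0,0],[0.149,0,0]],[0.45,[0,0,0],[0.149,0,0]],[0.45,[0,0,0],[0,0,0]],[0.45,[0,0,0],[0,0,0]]])

```text
time_s: 4.0
ee_pos: [507.2, -157.0, 199.7]
eef_rot: [137.1, 90.0, 64.8]
wrist_force: [0.2, -0.3, 0.6]
gripper_width: 0.549
```

```bash
python3 d.py 507,-157,100,17.5 507,-157,66,17.5; python3 -c "
from h import *
snap('side','s1');snap('top','t1')"
```

```text
t 4.0 p [ 507.2 -157.   199.7] psi 17.71 xaxis [ 0.  0. -1.] F [ 0.2 -0.3  0.6] w 50.5 q [-25.  22.  90.   0.  68. -43.]
-> (507.0, -157.0, 100.0, 17.5) shift mm xyz [99.7 -0.2 -0. ] rx rad 0.004 rows 2
-> (507.0, -157.0, 66.0, 17.5) shift mm xyz [34.  0.  0.] rx rad 0.0 rows 1
```

Request:
jog_arm(steps=[[0.45,[0.035,0,0],[0,0,0]],[0.45,[0.035,0,0],[0,0,0]],[0.45,[0.03,0,0],[0,0,0]],[0.45,[0,0,0],[0,0,0]]])

```text
time_s: 4.5
ee_pos: [504.8, -155.8, 96.2]
eef_rot: [-133.6, 89.5, 154.0]
wrist_force: [-1.3, -0.0, 0.4]
gripper_width: 0.552
```

```bash
python3 -c "
from h import *
a=snap('side');b=snap('top')
i=cv2.resize(a['image'][120:240,240:400],None,fx=2.5,fy=2.5,interpolation=2);j=cv2.resize(b['image'][180:320,300:440],None,fx=2.5,fy=2.5,interpolation=2)
i=cv2.copyMakeBorder(i,0,j.shape[0]-i.shape[0],0,0,0)
cv2.imwrite('pics/k1.png',np.hstack([i,j]))"
```

```text
(no output)
```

View pics/k1.png

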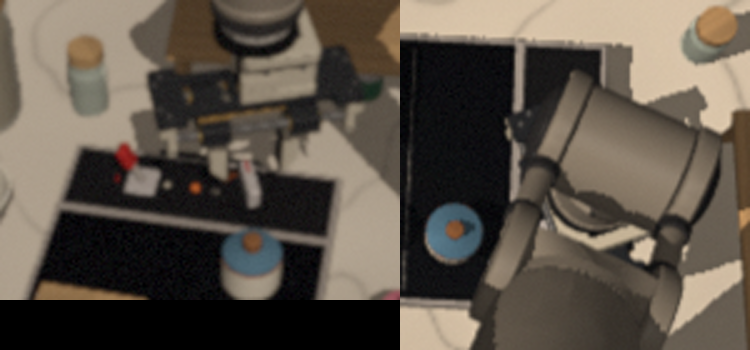

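Request:
jog_arm(steps=[[0.45,[0.015,0,0],[0,0,0]],[0.45,[0.015,0,0],[0,0,0]],[0.45,[0,0,0],[0,0,0]],[0.45,[0,0,0],[0,0,0]],[0.45,[0,0,0],[0,0,0]]])

```text
time_s: 5.1
ee_pos: [508.2, -157.4, 71.3]
eef_rot: [48.5, 89.8, -24.0]
wrist_force: [-0.1, 0.5, 0.6]
gripper_width: 0.552
```

```bash
python3 d.py 507,-157,66,17.5
```

```text
t 5.1 p [ 508.2 -157.4   71.3] psi 17.49 xaxis [ 0.003 -0.001 -1.   ] F [-0.1  0.5  0.6] w 50.8 q [-25.  31.  98.   0.  51. -43.]
-> (507.0, -157.0, 66.0, 17.5) shift mm xyz [ 5.3 -1.1 -0.7] rx rad -0.0 rows 1
```

Request:
jog_arm(steps=[[0.45,[0.004,-0.001,0],[0,0,0]],[0.85,[0,0,0],[0,0,0]],[0.95,[0,0,0],[0,0,0]],[1,[0,0,0],[0,0,0]],[1,[0,0,0],[0,0,0]],[1,[0,0,0],[0,0,0]],[1,[0,0,0],[0,0,0]],[1,[0,0,0],[0,0,0]]], grip_force=25)

```text
time_s: 5.9
ee_pos: [505.8, -157.3, 65.7]
eef_rot: [-110.7, 89.9, 176.8]
wrist_force: [-2.7, -2.0, 2.3]
gripper_width: 0.124
```

```bash
python3 d.py 507,-157,66,86.3
```

```text
t 5.9 p [ 505.8 -157.3   65.7] psi 17.48 xaxis [-0.001  0.    -1.   ] F [-2.7 -2.   2.3] w 11.4 q [-26.  31.  99.  -0.  50. -43.]
-> (507.0, -157.0, 66.0, 86.3) shift mm xyz [-0.3  1.3  0. ] rx rad -1.201 rows 9
```

Gripped (11.4 mm). Turn anticlockwise.

Request:
jog_arm(steps=[[1,[0,0,0],[-0.12,0,0]],[1,[0,0,0],[-0.12,0,0]],[1,[0,0,0],[-0.12,0,0]],[1,[0,0,0],[-0.12,0,0]],[1,[0,0,0],[-0.12,0,0]],[1,[0,0,0],[-0.12,0,0]],[1,[0,0,0],[-0.12,0,0]],[1,[0,0,0],[-0.12,0,0]],[1,[0,0,0],[-0.12,0,0]],[1,[0,0,0],[-0.12,0,0]]])

```text
time_s: 6.9
ee_pos: [505.4, -157.8, 65.7]
eef_rot: [-157.6, 89.9, -161.0]
wrist_force: [-5.7, -4.6, 4.4]
gripper_width: 0.129
```

Request:
jog_arm(steps=[[1,[0,0,0],[0,0,0]],[1,[0,0,0],[0,0,0]],[1,[0,0,0],[0,0,0]]])

```text
time_s: 7.2
ee_pos: [505.4, -157.8, 65.7]
eef_rot: [-157.5, 89.9, -161.3]
wrist_force: [-5.1, -3.7, 3.3]
gripper_width: 0.128
```

```bash
python3 d.py 507,-157,66,86.3; python3 -c "
from h import *;o=manip.get_obs();print(o['moment'])"
```

```text
t 7.2 p [ 505.4 -157.8   65.7] psi 86.25 xaxis [-0.002 -0.001 -1.   ] F [-5.1 -3.7  3.3] w 11.7 q [ -26.   31.   99.   -0.   50. -112.]
-> (507.0, -157.0, 66.0, 86.3) shift mm xyz [-0.3  0.9  1.5] rx rad -0.001 rows 1
[-0.60885674  0.84094357  0.11044616]
```

Request:
jog_arm(steps=[[0.6,[0,0,0],[0,0,0]],[0.5,[0,0,0],[0,0,0]],[0.5,[0,0,0],[0,0,0]],[0.5,[-0.03,0,0],[0,0,0]],[0.5,[-0.03,0,0],[0,0,0]],[1,[-0.03,0,0],[0,0,0]],[1,[-0.03,0,0],[0,0,0]],[1,[0,0,0],[0,0,0]]])

```text
time_s: 8.0
ee_pos: [508.5, -158.0, 189.9]
eef_rot: [-19.1, 89.5, -22.8]
wrist_force: [-0.4, -0.2, 0.8]
gripper_width: 0.288
```

```bash
python3 d.py 672,-168,186,86.3 672,-168,80,86.3 606,-168,80,86.3; python3 -c "
from h import *
a=snap('side');b=snap('top')
i=cv2.resize(a['image'][120:240,240:400],None,fx=2.5,fy=2.5,interpolation=2);j=cv2.resize(b['image'][180:320,300:440],None,fx=2.5,fy=2.5,interpolation=2)
i=cv2.copyMakeBorder(i,0,j.shape[0]-i.shape[0],0,0,0)
cv2.imwrite('pics/k2.png',np.hstack([i,j]))"
```

```text
t 8.0 p [ 508.5 -158.   189.9] psi 86.25 xaxis [ 0.008 -0.003 -1.   ] F [-0.4 -0.2  0.8] w 26.5 q [ -26.   22.   91.    0.   67. -112.]
-> (672.0, -168.0, 186.0, 86.3) shift mm xyz [  3.9   0.7 163.8] rx rad -0.001 rows 4
-> (672.0, -168.0, 80.0, 86.3) shift mm xyz [106.   0.   0.] rx rad 0.0 rows 3
-> (606.0, -168.0, 80.0, 86.3) shift mm xyz [  0.   -4.3 -65.9] rx rad 0.0 rows 2
```

View pics/k2.png

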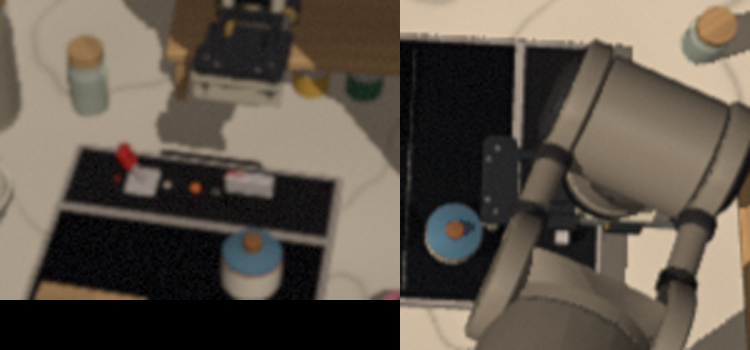

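Request:
jog_arm(steps=[[1,[0,0,0.033],[0,0,0]],[1,[0,0,0.033],[0,0,0]],[1,[0,0,0.033],[0,0,0]],[1,[0,0,0.033],[0,0,0]],[1,[0,0,0.033],[0,0,0]],[1,[0.03,0,0],[0,0,0]],[1,[0.03,0,0],[0,0,0]],[1,[0.025,0,0],[0,0,0]],[1,[0,0,0],[0,0,0]],[1,[0,0,0],[0,0,0]]])

```text
time_s: 9.1
ee_pos: [670.5, -167.8, 99.7]
eef_rot: [159.0, 89.9, 155.2]
wrist_force: [0.5, -0.4, -0.0]
gripper_width: 0.005
```

```bash
python3 d.py 672,-168,80,86.3 622,-166,80,86.3; python3 -c "
from h import *
a=snap('side')
i=cv2.resize(a['image'][120:240,240:400],None,fx=4,fy=4,interpolation=2)
cv2.imwrite('pics/k3.png',i)"
```

```text
t 9.1 p [ 670.5 -167.8   99.7] psi 86.23 xaxis [-0.002  0.001 -1.   ] F [ 0.5 -0.4 -0. ] w 0.4 q [ -20.   44.   67.    0.   69. -107.]
-> (672.0, -168.0, 80.0, 86.3) shift mm xyz [19.7 -0.1  1.5] rx rad -0.001 rows 1
-> (622.0, -166.0, 80.0, 86.3) shift mm xyz [  0.   -1.2 -50. ] rx rad 0.0 rows 2
```

View pics/k3.png

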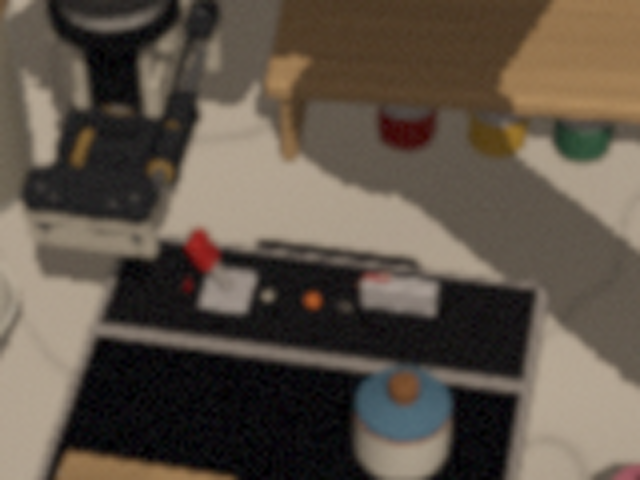

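Request:
jog_arm(steps=[[1,[0.0195,0,0.001],[0,0,0]],[1,[0,0,0],[0,0,0]],[1,[0,0,-0.01],[0,0,0]],[1,[0,0,-0.01],[0,0,0]],[1,[0,0,-0.01],[0,0,0]],[1,[0,0,-0.01],[0,0,0]],[1,[0,0,-0.01],[0,0,0]],[1,[0,0,0],[0,0,0]],[1,[0,0,0],[0,0,0]]])

```text
time_s: 10.05
ee_pos: [622.7, -165.1, 82.6]
eef_rot: [-14.1, 89.9, -17.9]
wrist_force: [0.6, -0.4, 0.3]
gripper_width: 0.006
```

Request:
jog_arm(steps=[[1,[0,0,0.015],[0,0,0]],[1,[-0.04,0,0.01],[0,0,0]],[1,[-0.04,0,0],[0,0,0]],[0.15,[-0.04,0,0],[0,0,0]],[0.15,[0,0,0],[0,0,0]]])

```text
time_s: 10.55
ee_pos: [650.2, -167.5, 208.6]
eef_rot: [-16.8, 89.3, -20.5]
wrist_force: [0.5, -0.4, 1.1]
gripper_width: 0.134
```

```bash
python3 d.py 634,142,200,86; python3 -c "
from h import *
a=snap('side')
i=cv2.resize(a['image'][120:240,240:400],None,fx=4,fy=4,interpolation=2)
cv2.imwrite('pics/k4.png',i)"
```

```text
t 10.55 p [ 650.2 -167.5  208.6] psi 86.24 xaxis [ 0.012 -0.004 -1.   ] F [ 0.5 -0.4  1.1] w 12.3 q [ -21.   36.   64.    0.   79. -107.]
-> (634.0, 142.0, 200.0, 86.0) shift mm xyz [  8.6 307.7 -36.4] rx rad 0.004 rows 7
```

View pics/k4.png

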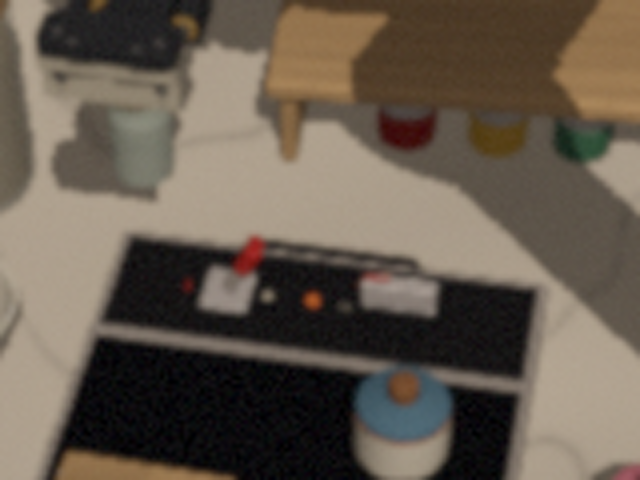

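Request:
jog_arm(steps=[[0.17,[0,0.044,-0.0043],[0,0,0]],[0.17,[0,0.044,-0.0043],[0,0,0]],[0.17,[0,0.044,-0.0043],[0,0,0]],[0.17,[0,0.044,-0.0043],[0,0,0]],[0.17,[0,0.044,-0.0043],[0,0,0]],[0.17,[0,0.044,-0.0043],[0,0,0]],[0.17,[0,0.044,-0.0043],[0,0,0]],[0.17,[0.035,0,0],[0,0,0]],[0.17,[0.035,0,0],[0,0,0]],[0.17,[0,0,0],[0,0,0]]])

```text
time_s: 11.6
ee_pos: [633.5, 143.0, 124.8]
eef_rot: [-170.5, 89.3, -174.2]
wrist_force: [-0.2, 0.3, -0.7]
gripper_width: 0.829
```

```bash
cat > look.py <<'E'
import sys; from h import *
# look.py out  u0,v0,u1,v1 (side)  u0,v0,u1,v1 (top)
ims=[]
for n,b in zip(("side","top"),sys.argv[2:]):
    s=snap(n)
    if b=='-': continue
    b=list(map(int,b.split(',')));i=s["image"][b[1]:b[3],b[0]:b[2]]; f=min(400/i.shape[1],500/i.shape[0]); ims.append(cv2.resize(i,None,fx=f,fy=f,interpolation=2))
H=max(i.shape[0] for i in ims); cv2.imwrite(f"pics/{sys.argv[1]}.png",np.hstack([cv2.copyMakeBorder(i,0,H-i.shape[0],0,0,0) for i in ims]))
E
python3 look.py a1 200,180,380,340 200,180,360,320; python3 d.py 640.5,142,63,86.5
```

```text
t 11.7 p [636.9 142.7 130.5] psi 86.22 xaxis [-0.002 -0.    -1.   ] F [-0.5 -0.7  0.1] w 76.4 q [  6.  38.  73.   0.  69. -80.]
-> (640.5, 142.0, 63.0, 86.5) shift mm xyz [67.5 -0.5  3.6] rx rad -0.005 rows 2
```

View pics/a1.png

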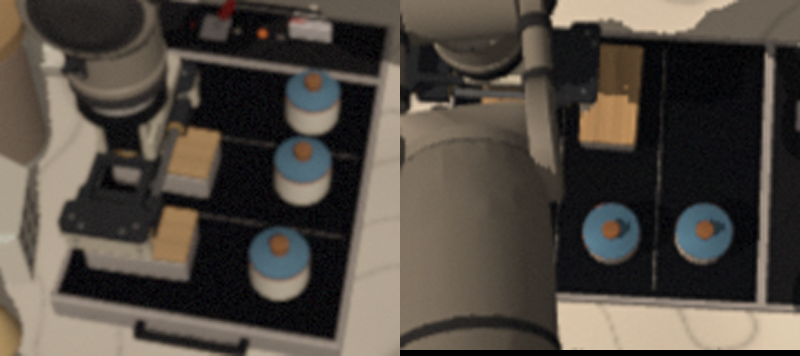

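Request:
jog_arm(steps=[[0.17,[0.02,0,0.003],[-0.004,0,0]],[0.17,[0.02,0,0],[0,0,0]],[0.17,[0,0,0],[0,0,0]],[0.17,[0,0,0],[0,0,0]],[0.17,[0,0,0],[0,0,0]]])

```text
time_s: 12.2
ee_pos: [641.4, 142.5, 93.5]
eef_rot: [11.0, 89.8, 7.4]
wrist_force: [-0.5, 0.3, 0.1]
gripper_width: 0.835
```

```bash
python3 d.py 640.5,142,63,86.5
```

```text
t 12.2 p [641.4 142.5  93.5] psi 86.44 xaxis [ 0.003  0.    -1.   ] F [-0.5  0.3  0.1] w 76.8 q [  6.  40.  75.   0.  64. -81.]
-> (640.5, 142.0, 63.0, 86.5) shift mm xyz [30.5 -0.6 -0.9] rx rad -0.001 rows 1
```

Request:
jog_arm(steps=[[0.17,[0.014,0,-0.001],[0,0,0]],[0.17,[0.014,0,0],[0,0,0]],[0.17,[0,0,0],[0,0,0]],[0.17,[0,0,0],[0,0,0]],[0.5,[0,0,0],[0,0,0]],[0.6,[0,0,0],[0,0,0]],[0.6,[0,0,0],[0,0,0]],[0.6,[0,0,0],[0,0,0]]], grip_force=20)

```text
time_s: 13.0
ee_pos: [639.4, 142.5, 63.7]
eef_rot: [-5.5, 90.0, -9.0]
wrist_force: [0.3, -1.5, 1.5]
gripper_width: 0.609
```

```bash
python3 d.py 640.5,142,63,86.5
```

```text
t 13.0 p [639.4 142.5  63.7] psi 86.46 xaxis [ 0.001 -0.    -1.   ] F [ 0.3 -1.5  1.5] w 56.1 q [  6.  42.  77.  -0.  61. -81.]
-> (640.5, 142.0, 63.0, 86.5) shift mm xyz [ 0.7 -0.5  1.1] rx rad -0.001 rows 1
```

Request:
jog_arm(steps=[[0.6,[-0.01,0,0],[0,0,0]],[0.6,[-0.02,0,0],[0,0,0]],[0.6,[-0.03,0,0],[0,0,0]],[0.6,[-0.03,0,0],[0,0,0]],[0.6,[-0.025,0,0],[0,0,0]],[0.6,[0,0,0],[-0.065,0,0]],[0.6,[0,0,0],[0,0,0]],[0.6,[0,0,0],[0,0,0]],[0.6,[0,0,0],[0,0,0]]])

```text
time_s: 13.9
ee_pos: [638.7, 142.7, 177.4]
eef_rot: [-179.9, 89.9, -179.8]
wrist_force: [-0.4, -0.8, -0.7]
gripper_width: 0.612
```

```bash
python3 d.py 512.1,388.2,180,90.2
```

```text
t 13.9 p [638.7 142.7 177.4] psi 90.12 xaxis [-0.002 -0.    -1.   ] F [-0.4 -0.8 -0.7] w 56.3 q [  6.  36.  69.   0.  75. -84.]
-> (512.1, 388.2, 180.0, 90.2) shift mm xyz [  -2.6  245.8 -126.1] rx rad -0.001 rows 6
```

Request:
jog_arm(steps=[[0.6,[0,0.0307,-0.0157],[0,0,0]],[0.6,[0,0.0307,-0.0157],[0,0,0]],[0.6,[0,0.0307,-0.0157],[0,0,0]],[0.6,[0,0.0307,-0.0157],[0,0,0]],[0.6,[0,0.0307,-0.0157],[0,0,0]],[0.6,[0,0.0307,-0.0157],[0,0,0]],[0.6,[0,0.0307,-0.0157],[0,0,0]],[0.6,[0,0.0307,-0.0157],[0,0,0]],[0.6,[0,0,0],[0,0,0]],[0.6,[0,0,0],[0,0,0]]])

```text
time_s: 14.9
ee_pos: [512.2, 388.3, 177.6]
eef_rot: [-133.9, 89.9, -133.6]
wrist_force: [0.4, -0.3, -2.4]
gripper_width: 0.611
```

Request:
jog_arm(steps=[[0.6,[0.03,0,0],[0,0,0]],[0.6,[0.03,0,0],[0,0,0]],[0.6,[0.01,0,0],[0,0,0]],[0.6,[0,0,0],[0,0,0]],[0.6,[0,0,0],[0,0,0]],[0.6,[0,0,0],[0,0,0]]])

```text
time_s: 15.5
ee_pos: [513.9, 388.1, 110.0]
eef_rot: [30.6, 89.8, 30.8]
wrist_force: [-0.3, -0.1, -0.7]
gripper_width: 0.608
```

```bash
python3 look.py a2 220,330,440,480 90,200,220,370; python3 d.py 512.1,388.2,87,90.2
```

```text
t 15.6 p [513.5 388.2 109.8] psi 90.17 xaxis [ 0.002  0.001 -1.   ] F [ 0.8  0.2 -2.5] w 56.0 q [ 30.  38.  77.   0.  65. -60.]
-> (512.1, 388.2, 87.0, 90.2) shift mm xyz [22.8  0.  -1.4] rx rad -0.0 rows 1
```

View pics/a2.png

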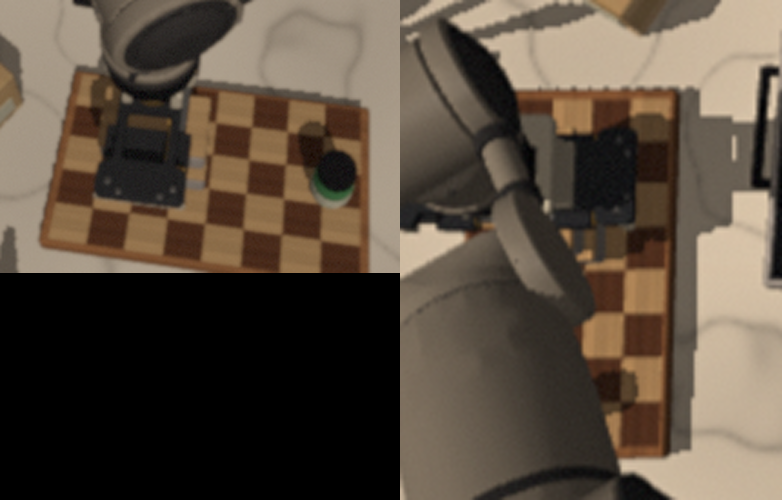

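Request:
jog_arm(steps=[[0.6,[0.01,0,-0.0005],[0,0,0]],[0.6,[0.008,0,0],[0,0,0]],[0.6,[0.003,0,0],[0,0,0]],[0.6,[0,0,0],[0,0,0]],[0.6,[0,0,0],[0,0,0]],[0.6,[0,0,0],[0,0,0]]])

```text
time_s: 16.2
ee_pos: [512.5, 388.0, 87.3]
eef_rot: [35.9, 90.0, 36.1]
wrist_force: [-0.1, 0.7, -1.2]
gripper_width: 0.611
```

```bash
python3 d.py 512.1,388.2,86,90.2
```

```text
t 16.2 p [512.5 388.   87.3] psi 90.18 xaxis [ 0.  0. -1.] F [-0.1  0.7 -1.2] w 56.2 q [ 30.  40.  78.   0.  63. -60.]
-> (512.1, 388.2, 86.0, 90.2) shift mm xyz [ 1.3  0.2 -0.4] rx rad -0.0 rows 1
```

Request:
jog_arm(steps=[[0.6,[0.001,0,0],[0,0,0]],[0.6,[0.001,0,0],[0,0,0]],[0.6,[0,0,0],[0,0,0]],[0.6,[0,0,0],[0,0,0]]])

```text
time_s: 16.6
ee_pos: [512.4, 387.9, 85.6]
eef_rot: [33.1, 90.0, 33.3]
wrist_force: [-0.3, 0.1, 1.5]
gripper_width: 0.607
```

Request:
jog_arm(steps=[[0.35,[0,0,0],[0,0,0]],[0.25,[0,0,0],[0,0,0]],[0.17,[0,0,0],[0,0,0]],[0.17,[-0.02,0,0],[0,0,0]],[0.17,[-0.03,0,0],[0,0,0]],[0.17,[-0.04,0,0],[0,0,0]],[0.17,[-0.03,0,0],[0,0,0]],[0.17,[0,0,0],[0,0,0]],[0.17,[0,0,0],[0,0,0]]])

```text
time_s: 17.5
ee_pos: [512.4, 387.9, 205.6]
eef_rot: [32.7, 89.9, 32.9]
wrist_force: [-0.2, 0.1, 0.6]
gripper_width: 0.834
```

Request:
jog_arm(steps=[[0.17,[0,-0.045,0.0158],[0.01,0,0]],[0.17,[0,-0.045,0.0158],[0.01,0,0]],[0.17,[0,-0.045,0.0158],[0.01,0,0]],[0.17,[0,-0.045,0.0158],[0.01,0,0]],[0.17,[0,-0.045,0.0158],[0.01,0,0]],[0.17,[0,-0.045,0.0158],[0.01,0,0]],[0.17,[0,-0.045,0.0158],[0.01,0,0]],[0.17,[0,0,0],[0.01,0,0]],[0.17,[0,0,0],[0,0,0]],[0.17,[0,0,0],[0,0,0]]])

```text
time_s: 18.5
ee_pos: [613.7, 71.0, 204.0]
eef_rot: [170.3, 89.9, 165.9]
wrist_force: [0.3, 0.8, -0.1]
gripper_width: 0.83
```

```bash
python3 look.py a3 220,180,440,480 90,200,220,370; python3 d.py 633.5,41.5,63,84.8
```

```text
t 18.6 p [613.9  71.6 204.7] psi 85.72 xaxis [-0.001  0.    -1.   ] F [-0.4  0.9 -0.1] w 76.6 q [ -0.  31.  74.   0.  75. -86.]
-> (633.5, 41.5, 63.0, 84.8) shift mm xyz [141.7 -28.5  21.8] rx rad 0.016 rows 3
```

View pics/a3.png

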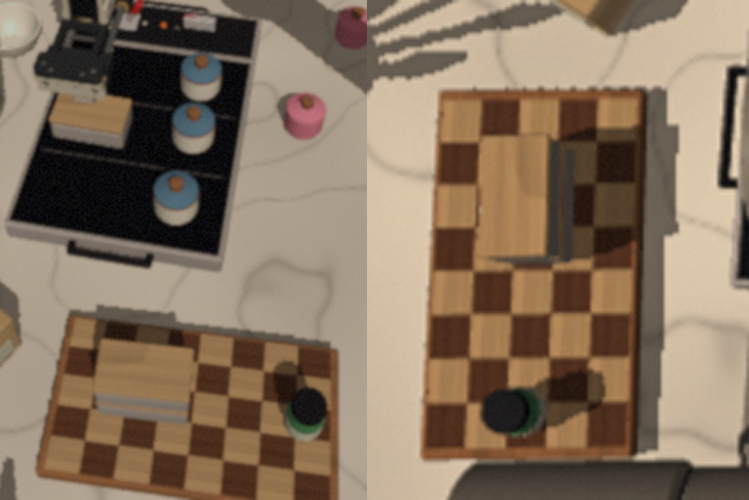

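Request:
jog_arm(steps=[[0.17,[0.025,-0.0285,0.0215],[0.016,0,0]],[0.17,[0.045,0,0],[0,0,0]],[0.17,[0.04,0,0],[0,0,0]],[0.17,[0,0,0],[0,0,0]],[0.17,[0,0,0],[0,0,0]],[0.17,[0,0,0],[0,0,0]]])

```text
time_s: 19.2
ee_pos: [635.2, 40.7, 98.0]
eef_rot: [3.2, 89.7, -2.0]
wrist_force: [-0.4, 0.3, -0.1]
gripper_width: 0.829
```

```bash
python3 - <<'E'
from h import *
D=pickle.load(open("D.pkl","rb"))
s=snap("side");i=cv2.resize(s["image"][360:430,260:350],None,fx=6,fy=6,interpolation=2)
t=snap("top");j=cv2.resize(t["image"][225:310,115:195],None,fx=6,fy=6,interpolation=2)
H=max(i.shape[0],j.shape[0]);f=lambda q:cv2.copyMakeBorder(q,0,H-q.shape[0],0,0,0)
c=np.hstack([f(i),f(j)]);k=800/c.shape[1];cv2.imwrite("pics/st1.png",cv2.resize(c,None,fx=min(k,1),fy=min(k,1)));print(c.shape)
E
python3 d.py 633.5,41.5,63,84.8
```

```text
(510, 1020, 3)
t 19.3 p [635.   40.4  98. ] psi 84.73 xaxis [ 0.005 -0.    -1.   ] F [-0.4 -0.1  0.5] w 75.7 q [ -3.  38.  79.   0.  63. -88.]
-> (633.5, 41.5, 63.0, 84.8) shift mm xyz [35.   0.9 -1.6] rx rad -0.001 rows 1
```

View pics/st1.png

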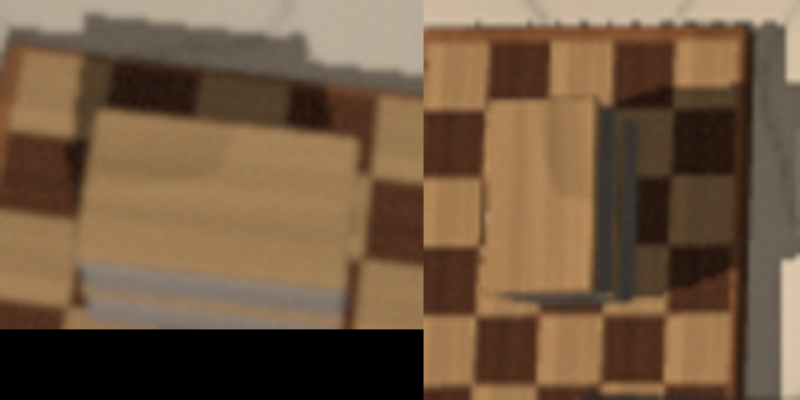

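```bash
cat > ovst.py <<'E'
import sys; from h import *
# overlays of tins: x,y,z,yawdeg ...
def main(out,tins,sb=(265,355,345,425),tb=(120,225,190,310)):
    ims=[]
    for n,b in(("side",sb),("top",tb)):
        s=snap(n); f=min(400/(b[2]-b[0]),560/(b[3]-b[1]))
        i=cv2.resize(s["image"][b[1]:b[3],b[0]:b[2]],None,fx=f,fy=f,interpolation=2); raw=i.copy()
        for k,t in enumerate(tins):
            p=(t[0],t[1],t[2],np.radians(t[3]))
            for z in (0,42):
                q=np.array([[-50,-28,z],[50,-28,z],[50,28,z],[-50,28,z]],float)
                u=((proj(s,place(q,p))-np.array(b[:2])+.5)*f).astype(np.int32)
                cv2.polylines(i,[u],True,[(0,255,0),(0,255,255),(255,0,255)][k],1)
        ims.append(i)
    H=max(i.shape[0] for i in ims); cv2.imwrite(f"pics/{out}.png",np.hstack([cv2.copyMakeBorder(i,0,H-i.shape[0],0,0,0) for i in ims]))
main(sys.argv[1],[tuple(map(float,a.split(','))) for a in sys.argv[2:]])
E
python3 ovst.py st2 513.3,388,25,0 513.3,388,67,0
```

```text
(no output)
```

View pics/st2.png

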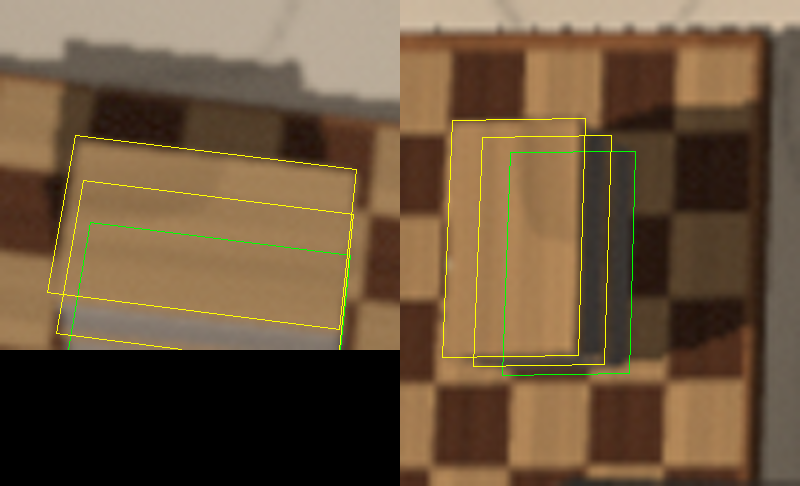

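Request:
jog_arm(steps=[[0.17,[0.016,0.0005,-0.001],[0,0,0]],[0.17,[0.016,0,0],[0,0,0]],[0.17,[0,0,0],[0,0,0]],[0.17,[0,0,0],[0,0,0]],[0.5,[0,0,0],[0,0,0]],[0.6,[0,0,0],[0,0,0]],[0.6,[0,0,0],[0,0,0]],[0.6,[0,0,0],[0,0,0]]])

```text
time_s: 20.2
ee_pos: [633.1, 40.6, 63.9]
eef_rot: [11.2, 89.9, 5.9]
wrist_force: [-0.4, -0.1, 2.6]
gripper_width: 0.608
```

```bash
python3 d.py 633.5,41.5,63,84.8
```

```text
t 20.2 p [633.1  40.6  63.9] psi 84.68 xaxis [ 0.001  0.    -1.   ] F [-0.4 -0.1  2.6] w 55.9 q [ -3.  40.  81.   0.  59. -88.]
-> (633.5, 41.5, 63.0, 84.8) shift mm xyz [0.9 0.9 0.4] rx rad -0.002 rows 1
```

Request:
jog_arm(steps=[[0.6,[-0.01,0,0],[0,0,0]],[0.6,[-0.02,0,0],[0,0,0]],[0.6,[-0.04,0,0],[0,0,0]],[0.6,[-0.04,0,0],[0,0,0]],[0.6,[-0.045,0,0],[0,0,0]],[0.6,[0,0,0],[-0.096,0,0]],[0.6,[0,0,0],[0,0,0]],[0.6,[0,0,0],[0,0,0]],[0.6,[0,0,0],[0,0,0]]])

```text
time_s: 21.1
ee_pos: [631.9, 40.6, 216.7]
eef_rot: [175.2, 89.8, 175.3]
wrist_force: [-0.0, -0.5, -3.2]
gripper_width: 0.607
```

```bash
python3 d.py 512.5,388,218,90.2
```

```text
t 21.1 p [631.9  40.6 216.7] psi 90.08 xaxis [-0.003  0.    -1.   ] F [-0.  -0.5 -3.2] w 55.8 q [ -3.  32.  70.   0.  78. -93.]
-> (512.5, 388.0, 218.0, 90.2) shift mm xyz [  -1.3  347.6 -118.9] rx rad -0.002 rows 8
```

Request:
jog_arm(steps=[[0.6,[0,0.0387,-0.0133],[-0.002,0,0]],[0.6,[0,0.0387,-0.0133],[0,0,0]],[0.6,[0,0.0387,-0.0133],[0,0,0]],[0.6,[0,0.0387,-0.0133],[0,0,0]],[0.6,[0,0.0387,-0.0133],[0,0,0]],[0.6,[0,0.0387,-0.0133],[0,0,0]],[0.6,[0,0.0387,-0.0133],[0,0,0]],[0.6,[0,0.0387,-0.0133],[0,0,0]],[0.6,[0,0.0387,-0.0133],[0,0,0]],[0.6,[0,0,0],[0,0,0]]])

```text
time_s: 22.1
ee_pos: [508.2, 392.9, 216.7]
eef_rot: [163.8, 89.8, 164.4]
wrist_force: [-0.4, -0.0, -2.5]
gripper_width: 0.607
```

Request:
jog_arm(steps=[[0.6,[0,0,0],[0,0,0]],[0.6,[0.03,0,0],[0,0,0]],[0.6,[0.03,0,0],[0,0,0]],[0.6,[0.013,0,0],[0,0,0]],[0.6,[0,0,0],[0,0,0]],[0.6,[0,0,0],[0,0,0]],[0.6,[0,0,0],[0,0,0]],[0.6,[0,0,0],[0,0,0]]])

```text
time_s: 22.9
ee_pos: [512.0, 388.6, 146.8]
eef_rot: [30.7, 89.8, 31.0]
wrist_force: [0.5, 0.3, -2.2]
gripper_width: 0.607
```

```bash
python3 d.py 512.5,388,130,90.2
```

```text
t 22.9 p [512.  388.6 146.8] psi 90.29 xaxis [ 0.002  0.001 -1.   ] F [ 0.5  0.3 -2.2] w 55.8 q [ 30.  36.  74.   0.  70. -60.]
-> (512.5, 388.0, 130.0, 90.2) shift mm xyz [16.8 -0.6  0.5] rx rad 0.002 rows 1
```

Request:
jog_arm(steps=[[0.6,[0.008,-0.0005,0],[0,0,0]],[0.6,[0.005,0,0],[0,0,0]],[0.6,[0,0,0],[0,0,0]],[0.6,[0,0,0],[0,0,0]],[0.6,[0,0,0],[0,0,0]],[0.6,[0,0,0],[0,0,0]]])

```text
time_s: 23.5
ee_pos: [511.4, 387.9, 132.4]
eef_rot: [33.0, 90.0, 33.3]
wrist_force: [-0.7, 0.2, -3.4]
gripper_width: 0.613
```

```bash
python3 d.py 512.5,388,128,90.2
```

```text
t 23.5 p [511.4 387.9 132.4] psi 90.3 xaxis [ 0.  0. -1.] F [-0.7  0.2 -3.4] w 56.4 q [ 30.  37.  75.   0.  68. -60.]
-> (512.5, 388.0, 128.0, 90.2) shift mm xyz [4.4 0.1 1.1] rx rad 0.002 rows 1
```

Request:
jog_arm(steps=[[0.6,[0.002,0,0.001],[0,0,0]],[0.6,[0.001,0,0],[0,0,0]],[0.6,[0.001,0,0],[0,0,0]],[0.6,[0.001,0,0],[0,0,0]],[0.6,[0,0,0],[0,0,0]],[0.6,[0,0,0],[0,0,0]]])

```text
time_s: 24.1
ee_pos: [512.3, 387.8, 127.9]
eef_rot: [30.9, 90.0, 31.2]
wrist_force: [-3.1, -2.0, 3.8]
gripper_width: 0.609
```

Contact; release and lift clear.

Request:
jog_arm(steps=[[0.35,[0,0,0],[0,0,0]],[0.25,[0,0,0],[0,0,0]],[0.17,[0,0,0],[0,0,0]],[0.17,[-0.02,0,0],[0,0,0]],[0.17,[-0.03,0,0],[0,0,0]],[0.17,[-0.03,0,0],[0,0,0]],[0.19,[0,-0.045,0],[0,0,0]],[0.19,[0,-0.045,0],[0,0,0]],[0.19,[0,-0.045,0],[0,0,0]],[0.19,[0,-0.045,0],[0,0,0]]])

```text
time_s: 25.1
ee_pos: [513.0, 206.3, 207.3]
eef_rot: [15.1, 90.0, 15.4]
wrist_force: [1.2, -0.0, 0.1]
gripper_width: 0.811
```

Request:
jog_arm(steps=[[0.19,[0,-0.045,0],[0,0,0]],[0.19,[0,-0.045,0],[0,0,0]],[0.19,[0,-0.045,0],[0,0,0]],[0.19,[0,-0.045,0],[0,0,0]],[0.19,[0,-0.045,0],[0,0,0]],[0.19,[0,-0.045,0],[0,0,0]],[0.19,[0,-0.045,0],[0,0,0]],[0.19,[0,-0.045,0],[0,0,0]],[0.19,[0,0,0],[0,0,0]],[0.19,[0,0,0],[0,0,0]]])

```text
time_s: 26.1
ee_pos: [514.9, -152.9, 206.9]
eef_rot: [106.4, 90.0, 106.5]
wrist_force: [0.4, 0.1, -0.2]
gripper_width: 0.813
```

```bash
python3 ovst.py st3 513.3,388,25,0 513.3,388,67,0 513.3,388,109,0; python3 - <<'E'
from h import *
T=snap("top","t5");r=manip.masks_of("pot_a","top");S=snap("side","s5");q=manip.masks_of("pot_a","side")
for s,rr in((T,r),(S,q)):
  for d in rr:
    b=d["bbox"]; 
    if d["conf"]<.3: continue
    p=ray(s,((b[0]+b[2])/2,(b[1]+b[3])/2),80); v,f=fit([(s,d["mask"].astype(np.float32))],POT,(p[0],p[1],45,0),False); print([int(x) for x in b],round(d["conf"],2),v.round(1),round(f,3))
E
python3 d.py
```

```text
[274, 258, 297, 286] 0.96 [496.5  43.5] 0.057
[311, 265, 333, 282] 0.84 [494.4 -46.9] 0.083
[387, 356, 402, 375] 0.65 [ 272.2 -204.3] 0.571
[227, 260, 249, 278] 0.64 [507.1 154.2] 0.091
[423, 183, 446, 212] 0.97 [ 275.7 -171.7] 0.202
[331, 211, 351, 238] 0.88 [492.  -48.3] 0.133
[327, 240, 348, 273] 0.88 [493.2  43.1] 0.123
[390, 238, 416, 265] 0.83 [348.6   3.6] 0.262
[310, 283, 343, 313] 0.74 [503.9 152.9] 0.11
t 26.4 p [ 515.3 -151.   207.3] psi 90.41 xaxis [ 0.  0. -1.] F [-0.  -0.9  0.2] w 74.9 q [ -25.   22.   88.    0.   70. -115.]
```

View pics/st3.png

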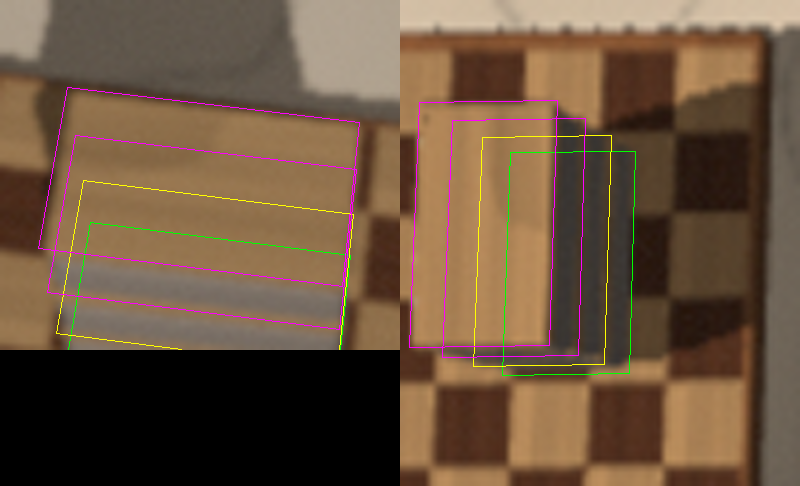

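View pics/s5.png

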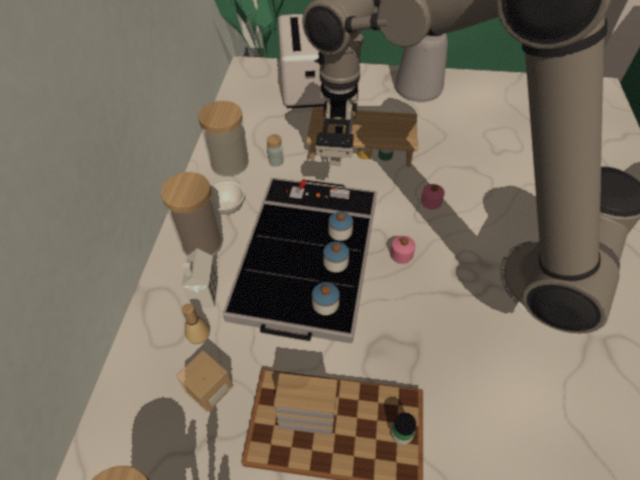

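```bash
python3 d.py 492.8,-47.5,120,90 492.8,-47.5,65,90; python3 - <<'E'
from h import *
D=pickle.load(open("D.pkl","rb"));T,S=D["top"],D["side"]
for n,s in(("top",T),("side",S)):
  m=D[n,"shelf"][0]["mask"].astype(np.uint8)
  if n=="side":  # keep the top slab: fit slab only
    m=cv2.morphologyEx(m,cv2.MORPH_OPEN,np.ones((15,15)))
  v,f=fit([(s,m.astype(np.float32))],[box(300,150,63,75)],(466,-408,0,0)); print(n,v[:2].round(1),np.degrees(v[2]/100).round(2),round(f,3))
i=cv2.resize(S["image"][95:175,295:430],None,fx=5.5,fy=5.5,interpolation=2)
for col,p in(((0,255,0),(466.8,-408,0,.0101)),):
  u=((proj(S,place(box(300,150,75,75)[[0,2,6,4]],p))-[295,95]+.5)*5.5).astype(np.int32); cv2.polylines(i,[u],True,col,1)
cv2.imwrite("pics/sh.png",i)
E
```

```text
t 26.4 p [ 515.3 -151.   207.3] psi 90.41 xaxis [ 0.  0. -1.] F [-0.  -0.9  0.2] w 74.9 q [ -25.   22.   88.    0.   70. -115.]
-> (492.8, -47.5, 120.0, 90.0) shift mm xyz [ 87.3 103.7 -21.7] rx rad 0.007 rows 3
-> (492.8, -47.5, 65.0, 90.0) shift mm xyz [55.  0.  0.] rx rad 0.0 rows 2
top [ 466.5 -407.6] 0.43 0.029
side [ 463.9 -406.3] 0.32 0.086
```

View pics/sh.png

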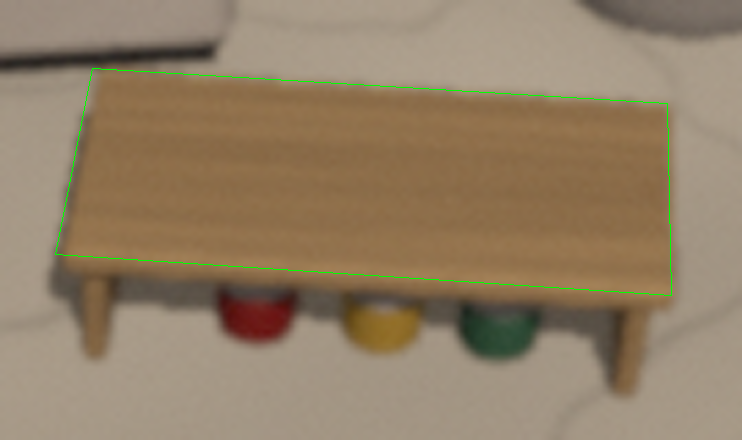

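Request:
jog_arm(steps=[[0.19,[0.02,0.0345,-0.0072],[0.007,0,0]],[0.19,[0.02,0.0345,-0.0072],[0,0,0]],[0.19,[0.02,0.0345,-0.0073],[0,0,0]],[0.19,[0.02,0,0],[0,0,0]],[0.19,[0,0,0],[0,0,0]],[0.19,[0,0,0],[0,0,0]],[0.19,[0,0,0],[0,0,0]]])

```text
time_s: 27.1
ee_pos: [494.3, -49.2, 128.3]
eef_rot: [-13.7, 89.9, -13.8]
wrist_force: [0.5, -0.5, -0.3]
gripper_width: 0.812
```

```bash
python3 d.py 492.8,-47.5,65,90; python3 look.py p1 250,150,400,340 200,180,400,320
```

```text
t 27.1 p [494.3 -49.2 128.3] psi 89.88 xaxis [ 0.002 -0.001 -1.   ] F [ 0.5 -0.5 -0.3] w 74.7 q [ -15.   23.  100.    0.   56. -104.]
-> (492.8, -47.5, 65.0, 90.0) shift mm xyz [63.3  1.7 -1.5] rx rad -0.002 rows 2
```

View pics/p1.png

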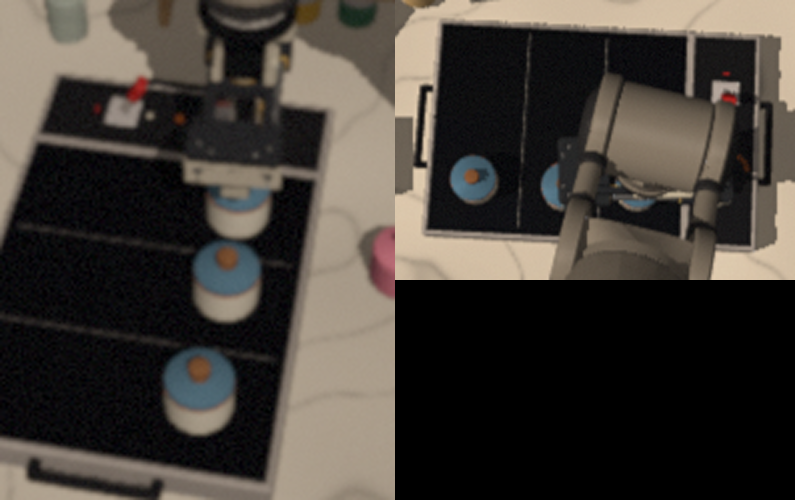

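Request:
jog_arm(steps=[[0.19,[0.02,0.0012,-0.001],[0,0,0]],[0.19,[0.02,0,0],[0,0,0]],[0.19,[0.02,0,0],[0,0,0]],[0.19,[0,0,0],[0,0,0]],[0.19,[0,0,0],[0,0,0]],[0.5,[0,0,0],[0,0,0]],[0.6,[0,0,0],[0,0,0]],[0.6,[0,0,0],[0,0,0]],[0.6,[0,0,0],[0,0,0]]])

```text
time_s: 28.1
ee_pos: [492.9, -47.7, 68.1]
eef_rot: [-18.3, 89.9, -18.4]
wrist_force: [-2.0, -0.5, 6.2]
gripper_width: 0.606
```

```bash
python3 d.py
```

```text
t 28.1 p [492.9 -47.7  68.1] psi 89.9 xaxis [ 0.002 -0.001 -1.   ] F [-2.  -0.5  6.2] w 55.7 q [ -14.   28.  104.   -0.   47. -104.]
```

Request:
jog_arm(steps=[[0.6,[-0.01,0,0],[0,0,0]],[0.6,[-0.02,0,0],[0,0,0]],[0.6,[-0.04,0,0],[0,0,0]],[0.6,[-0.04,0,0],[0,0,0]],[0.6,[-0.02,0,0],[0,0,0]],[0.6,[0,0,0],[0,0,0]],[0.6,[0,0,0],[0,0,0]]])

```text
time_s: 28.8
ee_pos: [491.8, -47.3, 196.7]
eef_rot: [152.1, 90.0, 152.0]
wrist_force: [-0.5, 0.1, -2.1]
gripper_width: 0.604
```

```bash
python3 d.py 532,-406,198,89.9;python3 look.py p2 250,50,440,340 -
```

```text
t 28.8 p [491.8 -47.3 196.7] psi 89.9 xaxis [-0.001  0.    -1.   ] F [-0.5  0.1 -2.1] w 55.6 q [ -14.   18.   95.    0.   66. -104.]
-> (532.0, -406.0, 198.0, 89.9) shift mm xyz [  -1.3 -358.7   40.9] rx rad -0.0 rows 8
```

View pics/p2.png

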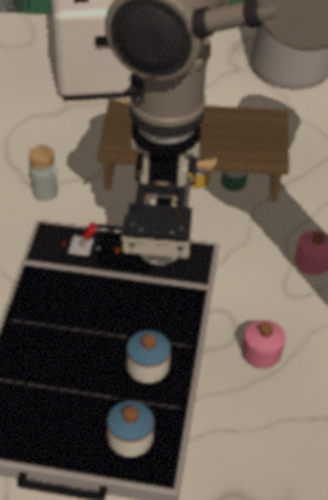

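```bash
python3 - <<'E'
from h import *
D=pickle.load(open("D.pkl","rb"));T,S=D["top"],D["side"]
for uv in((513,192),(530,247),(640,230)):
    print(uv,[ray(T,uv,z).round(0)[:2] for z in(0,150,200)])
for uv in((285,105),(333,103),(337,62),(280,62),(398,90),(425,98),(405,35)):
    print("S",uv,[ray(S,uv,z).round(0)[:2] for z in(0,150,200)])
for uv in((555,350),(560,325),(600,380)):
    print("k",uv,[ray(T,uv,z).round(0)[:2] for z in(0,150,200)])
i=cv2.resize(T["image"][120:400,420:640],None,fx=2.1,fy=2.1,interpolation=2);cv2.imwrite("pics/toast.png",i)
E
```

```text
(513, 192) [array([ 714., -575.]), array([ 672., -509.]), array([ 658., -487.])]
(530, 247) [array([ 563., -607.]), array([ 538., -538.]), array([ 530., -515.])]
(640, 230) [array([ 604., -907.]), array([ 575., -805.]), array([ 565., -771.])]
S (285, 105) [array([ 716., -584.]), array([ 674., -381.]), array([ 660., -313.])]
S (333, 103) [array([ 566., -611.]), array([ 548., -403.]), array([ 542., -334.])]
S (337, 62) [array([ 576., -845.]), array([ 556., -600.]), array([ 550., -519.])]
S (280, 62) [array([ 774., -824.]), array([ 722., -583.]), array([ 705., -502.])]
S (398, 90) [array([ 363., -703.]), array([ 377., -481.]), array([ 382., -407.])]
S (425, 98) [array([ 277., -669.]), array([ 305., -452.]), array([ 314., -380.])]
S (405, 35) [array([  345., -1050.]), array([ 362., -772.]), array([ 367., -680.])]
k (555, 350) [array([ 294., -647.]), array([ 299., -573.]), array([ 301., -549.])]
k (560, 325) [array([ 357., -666.]), array([ 355., -591.]), array([ 355., -565.])]
k (600, 380) [array([ 217., -755.]), array([ 231., -669.]), array([ 235., -641.])]
```

View pics/toast.png

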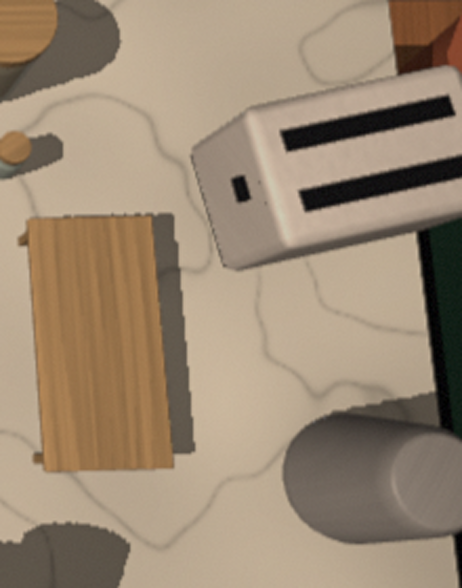

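Request:
jog_arm(steps=[[0.6,[0,-0.0398,0.0045],[0,0,0]],[0.6,[0,-0.0398,0.0045],[0,0,0]],[0.6,[0,-0.0398,0.0045],[0,0,0]],[0.6,[0,-0.0398,0.0045],[0,0,0]],[0.6,[0,-0.0398,0.0045],[0,0,0]],[0.6,[0,-0.0398,0.0045],[0,0,0]],[0.6,[0,-0.0398,0.0045],[0,0,0]],[0.6,[0,-0.0398,0.0045],[0,0,0]],[0.6,[0,-0.0398,0.0045],[0,0,0]],[0.6,[0,0,0],[0,0,0]]])

```text
time_s: 29.9
ee_pos: [530.8, -410.3, 193.6]
eef_rot: [162.3, 89.8, 162.0]
wrist_force: [0.2, -0.2, -1.4]
gripper_width: 0.608
```

Request:
jog_arm(steps=[[0.6,[0,0,0],[0,0,0]],[0.6,[0.03,0,0],[0,0,0]],[0.6,[0.03,0,0],[0,0,0]],[0.6,[0.025,0,0],[0,0,0]],[0.6,[0,0,0],[0,0,0]],[0.6,[0,0,0],[0,0,0]],[0.6,[0,0,0],[0,0,0]]])

```text
time_s: 30.6
ee_pos: [533.1, -405.9, 114.0]
eef_rot: [-40.1, 89.8, -40.1]
wrist_force: [0.1, 0.4, -1.6]
gripper_width: 0.605
```

```bash
python3 d.py 532,-406,98,89.9
```

```text
t 30.6 p [ 533.1 -405.9  114. ] psi 89.94 xaxis [ 0.002 -0.002 -1.   ] F [ 0.1  0.4 -1.6] w 55.7 q [ -44.   41.   71.    0.   68. -134.]
-> (532.0, -406.0, 98.0, 89.9) shift mm xyz [16.  -0.2 -1.1] rx rad 0.001 rows 1
```

Request:
jog_arm(steps=[[0.6,[0.008,0,-0.001],[0,0,0]],[0.6,[0.004,0,0],[0,0,0]],[0.6,[0,0,0],[0,0,0]],[0.6,[0,0,0],[0,0,0]],[0.6,[0.001,0,0],[0,0,0]],[0.6,[0.001,0,0],[0,0,0]],[0.6,[0,0,0],[0,0,0]],[0.6,[0,0,0],[0,0,0]]])

```text
time_s: 31.4
ee_pos: [531.2, -405.8, 98.2]
eef_rot: [14.4, 90.0, 14.3]
wrist_force: [-0.2, -0.9, -2.0]
gripper_width: 0.604
```

Request:
jog_arm(steps=[[0.6,[0.001,0,0],[0,0,0]],[0.6,[0.001,0,0],[0,0,0]],[0.6,[0,0,0],[0,0,0]],[0.6,[0,0,0],[0,0,0]]])

```text
time_s: 31.8
ee_pos: [531.2, -405.8, 98.1]
eef_rot: [-44.3, 89.9, -44.4]
wrist_force: [-3.9, 4.4, 9.4]
gripper_width: 0.603
```

Request:
jog_arm(steps=[[0.35,[-0.001,0,0],[0,0,0]],[0.25,[0,0,0],[0,0,0]],[0.19,[0,0,0],[0,0,0]],[0.19,[-0.02,0,0],[0,0,0]],[0.19,[-0.04,0,0],[0,0,0]],[0.19,[-0.04,0,0],[0,0,0]],[0.19,[-0.01,0.045,-0.0035],[0,0,0]],[0.19,[0,0.045,-0.0035],[0,0,0]],[0.19,[0,0.045,-0.0035],[0,0,0]],[0.19,[0,0.045,-0.0035],[0,0,0]]])

```text
time_s: 32.8
ee_pos: [517.1, -224.2, 207.1]
eef_rot: [22.3, 90.0, 22.2]
wrist_force: [0.5, 0.3, 1.0]
gripper_width: 0.811
```

Request:
jog_arm(steps=[[0.19,[0,0.045,-0.0035],[0,0,0]],[0.19,[0,0.045,-0.0035],[0,0,0]],[0.19,[0,0.0,0],[0,0,0]],[0.19,[0,0.0,0],[0,0,0]]])

```text
time_s: 33.2
ee_pos: [510.9, -135.1, 207.4]
eef_rot: [-39.8, 90.0, -39.8]
wrist_force: [-0.5, -0.1, 0.5]
gripper_width: 0.811
```

```bash
cat > pots.py <<'E'
import sys; from h import *
for n in("top","side"):
  s=snap(n,sys.argv[1]+n)
  for d in manip.masks_of("pot_a",n):
    b=d["bbox"]; u=((b[0]+b[2])/2,(b[1]+b[3])/2)
    if d["conf"]<.3: continue
    m=d["mask"]; c=s["image"][m].mean(0); 
    p=ray(s,u,80); zz=75 if p[1]<-300 else 45
    p=ray(s,u,zz+35); v,f=fit([(s,m.astype(np.float32))],POT,(p[0],p[1],zz,0),False); print(n,[int(x) for x in b],round(d["conf"],2),"z",zz,v.round(1),round(f,3),"bgr",c.round())
E
python3 pots.py c1; python3 d.py 495,43.5,68,90; python3 look.py p3 240,80,440,340 200,180,520,360
```

```text
top [230, 258, 248, 279] 0.79 z 45 [506.3 154.2] 0.129 bgr [101.  94.  78.]
top [272, 259, 297, 286] 0.76 z 45 [496.   43.2] 0.083 bgr [101.  94.  78.]
top [452, 243, 480, 266] 0.74 z 75 [ 533.3 -404.5] 0.072 bgr [56. 56. 53.]
top [382, 356, 399, 377] 0.63 z 45 [ 273.1 -205. ] 0.31 bgr [ 58.  55. 100.]
top [306, 326, 315, 342] 0.62 z 45 [351.8 -10.1] 0.695 bgr [130. 122. 210.]
side [392, 237, 417, 264] 0.98 z 45 [347.3   1.2] 0.264 bgr [ 95.  91. 154.]
side [325, 244, 350, 273] 0.93 z 45 [494.3  44.6] 0.109 bgr [97. 99. 96.]
side [312, 282, 341, 312] 0.74 z 45 [504.2 151. ] 0.185 bgr [100. 101.  96.]
side [422, 180, 445, 212] 0.65 z 45 [ 275.3 -172.6] 0.17 bgr [56. 54. 91.]
t 33.4 p [ 510.8 -137.   207. ] psi 89.8 xaxis [ 0. -0. -1.] F [-0.3  0.1 -0.8] w 74.6 q [ -23.   21.   89.   -0.   69. -113.]
-> (495.0, 43.5, 68.0, 90.0) shift mm xyz [139.  180.5 -16.4] rx rad -0.003 rows 5
```

View pics/p3.png

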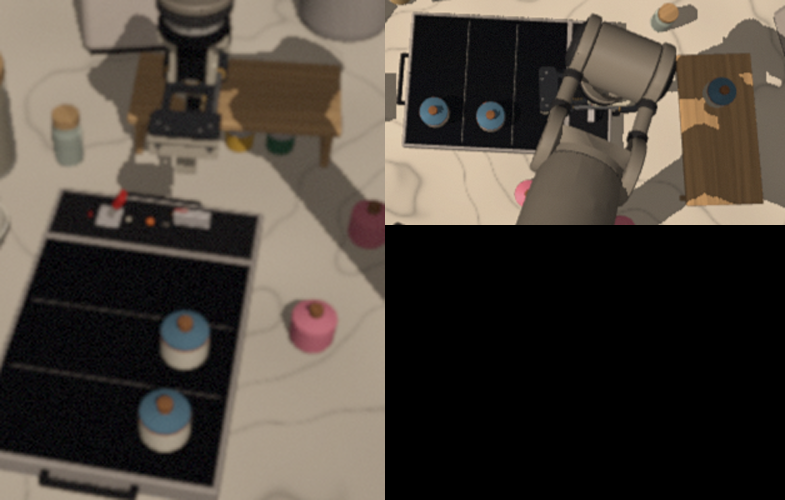

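Request:
jog_arm(steps=[[0.19,[0,0.036,-0.0034],[0,0,0]],[0.19,[0,0.036,-0.0034],[0,0,0]],[0.19,[0.02,0.036,-0.0034],[0,0,0]],[0.19,[0.02,0.036,-0.0034],[0,0,0]],[0.19,[0.02,0.0365,-0.0034],[0,0,0]],[0.19,[0.02,0,0],[0,0,0]],[0.19,[0,0,0],[0,0,0]],[0.19,[0,0,0],[0,0,0]],[0.19,[0,0,0],[0,0,0]]])

```text
time_s: 34.4
ee_pos: [494.9, 43.8, 128.2]
eef_rot: [-3.4, 89.9, -3.6]
wrist_force: [-1.0, -0.1, 0.7]
gripper_width: 0.812
```

```bash
python3 d.py 495,43.7,68,90; python3 look.py p4 240,150,400,340 200,180,400,320
```

```text
t 34.4 p [494.9  43.8 128.2] psi 89.81 xaxis [ 0.002 -0.    -1.   ] F [-1.  -0.1  0.7] w 74.7 q [ -4.  23. 100.   0.  56. -94.]
-> (495.0, 43.7, 68.0, 90.0) shift mm xyz [60.2 -0.1  0.1] rx rad -0.003 rows 2
```

View pics/p4.png

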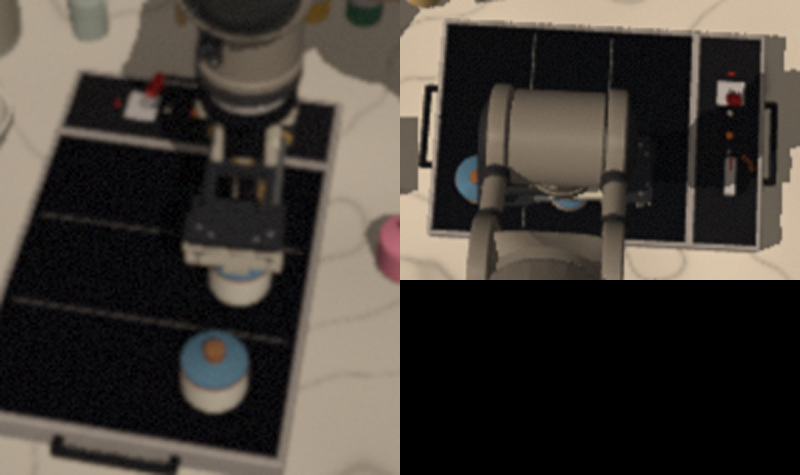

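Request:
jog_arm(steps=[[0.19,[0.02,0,0],[0,0,0]],[0.19,[0.02,0,0],[0,0,0]],[0.19,[0.019,0,0],[0,0,0]],[0.19,[0,0,0],[0,0,0]],[0.19,[0,0,0],[0,0,0]],[0.5,[0,0,0],[0,0,0]],[0.6,[0,0,0],[0,0,0]],[0.6,[0,0,0],[0,0,0]],[0.6,[0,0,0],[0,0,0]]])

```text
time_s: 35.4
ee_pos: [494.6, 44.6, 69.1]
eef_rot: [-11.7, 89.9, -11.8]
wrist_force: [-0.7, -1.9, 7.2]
gripper_width: 0.606
```

```bash
python3 d.py
```

```text
t 35.4 p [494.6  44.6  69.1] psi 89.9 xaxis [ 0.002 -0.    -1.   ] F [-0.7 -1.9  7.2] w 55.8 q [ -4.  28. 104.  -0.  48. -94.]
```

Request:
jog_arm(steps=[[0.6,[-0.01,0,0],[0,0,0]],[0.6,[-0.02,0,0],[0,0,0]],[0.6,[-0.04,0,0],[0,0,0]],[0.6,[-0.04,0,0],[0,0,0]],[0.6,[-0.02,0,0],[0,0,0]],[0.6,[0,0,0],[0,0,0]],[0.6,[0,0,0],[0,0,0]],[0.6,[0,0,0],[0,0,0]]])

```text
time_s: 36.2
ee_pos: [493.0, 44.9, 196.7]
eef_rot: [173.7, 89.8, 173.6]
wrist_force: [-0.5, 0.4, -1.8]
gripper_width: 0.602
```

```bash
python3 d.py 465.5,-406.3,198,90;python3 look.py p5 240,80,440,340 200,180,520,360
```

```text
t 36.2 p [493.   44.9 196.7] psi 89.9 xaxis [-0.003  0.    -1.   ] F [-0.5  0.4 -1.8] w 55.4 q [ -4.  19.  95.   0.  66. -94.]
-> (465.5, -406.3, 198.0, 90.0) shift mm xyz [  -1.3 -451.3  -26.7] rx rad -0.002 rows 10
```

View pics/p5.png

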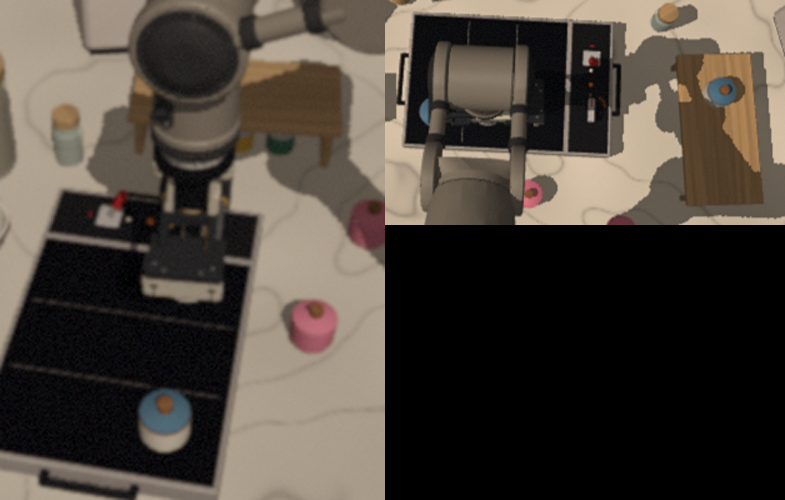

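Request:
jog_arm(steps=[[0.6,[0,-0.0451,-0.0027],[0,0,0]],[0.6,[0,-0.0451,-0.0027],[0,0,0]],[0.6,[0,-0.0451,-0.0027],[0,0,0]],[0.6,[0,-0.0451,-0.0027],[0,0,0]],[0.6,[0,-0.0451,-0.0027],[0,0,0]],[0.6,[0,-0.0451,-0.0027],[0,0,0]],[0.6,[0,-0.0451,-0.0027],[0,0,0]],[0.6,[0,-0.0451,-0.0027],[0,0,0]],[0.6,[0,-0.0451,-0.0027],[0,0,0]],[0.6,[0,-0.0451,-0.0027],[0,0,0]]])

```text
time_s: 37.3
ee_pos: [465.5, -407.7, 196.8]
eef_rot: [125.8, 89.9, 125.6]
wrist_force: [-0.1, 0.2, -1.4]
gripper_width: 0.606
```

Request:
jog_arm(steps=[[0.6,[0,0,0],[0,0,0]],[0.6,[0,0,0],[0,0,0]],[0.6,[0.02,0,0],[0,0,0]],[0.6,[0.02,0,0],[0,0,0]],[0.6,[0.01,0,0],[0,0,0]],[0.6,[0,0,0],[0,0,0]],[0.6,[0,0,0],[0,0,0]],[0.6,[0,0,0],[0,0,0]]])

```text
time_s: 38.1
ee_pos: [466.8, -406.3, 149.4]
eef_rot: [-45.6, 89.9, -45.7]
wrist_force: [0.2, 0.3, -0.9]
gripper_width: 0.606
```

```bash
python3 d.py 465.5,-406.3,99,90
```

```text
t 38.1 p [ 466.8 -406.3  149.4] psi 89.92 xaxis [ 0.001 -0.001 -1.   ] F [ 0.2  0.3 -0.9] w 55.8 q [ -48.   33.   79.    0.   68. -138.]
-> (465.5, -406.3, 99.0, 90.0) shift mm xyz [50.4 -0.  -1.3] rx rad -0.001 rows 2
```

Request:
jog_arm(steps=[[0.6,[0.02,0,0],[0,0,0]],[0.6,[0.02,0,0],[0,0,0]],[0.6,[0.006,0,0],[0,0,0]],[0.6,[0,0,0],[0,0,0]],[0.6,[0,0,0],[0,0,0]],[0.6,[0,0,0],[0,0,0]],[0.6,[0,0,0],[0,0,0]]])

```text
time_s: 38.8
ee_pos: [466.6, -406.5, 103.2]
eef_rot: [-45.5, 89.9, -45.6]
wrist_force: [-0.0, -0.3, -1.8]
gripper_width: 0.61
```

```bash
python3 d.py 465.5,-406.3,99,90
```

```text
t 38.8 p [ 466.6 -406.5  103.2] psi 89.9 xaxis [ 0.001 -0.001 -1.   ] F [-0.  -0.3 -1.8] w 56.2 q [ -48.   36.   82.    0.   62. -138.]
-> (465.5, -406.3, 99.0, 90.0) shift mm xyz [ 4.2  0.2 -1.1] rx rad -0.002 rows 1
```

Request:
jog_arm(steps=[[0.6,[0.002,0,-0.001],[0,0,0]],[0.6,[0.001,0,0],[0,0,0]],[0.6,[0.001,0,0],[0,0,0]],[0.6,[0.001,0,0],[0,0,0]],[0.6,[0,0,0],[0,0,0]],[0.6,[0,0,0],[0,0,0]]])

```text
time_s: 39.4
ee_pos: [465.1, -406.1, 99.1]
eef_rot: [-59.9, 90.0, -60.0]
wrist_force: [-4.4, 3.6, 11.8]
gripper_width: 0.608
```

Seated. Release, retreat toward the last pot.

Request:
jog_arm(steps=[[0.35,[-0.001,0,0],[0,0,0]],[0.25,[0,0,0],[0,0,0]],[0.19,[0,0,0],[0,0,0]],[0.19,[-0.02,0,0],[0,0,0]],[0.19,[-0.04,0,0],[0,0,0]],[0.19,[-0.04,0,0],[0,0,0]],[0.19,[-0.01,0.045,0.003],[0,0,0]],[0.19,[0,0.045,0.003],[0,0,0]],[0.19,[0,0.045,0.003],[0,0,0]],[0.19,[0,0.045,0.003],[0,0,0]]])

```text
time_s: 40.4
ee_pos: [477.4, -224.6, 208.1]
eef_rot: [26.1, 90.0, 25.9]
wrist_force: [0.7, -0.1, -0.1]
gripper_width: 0.813
```

Request:
jog_arm(steps=[[0.19,[0,0.045,0.003],[0,0,0]],[0.19,[0,0.045,0.003],[0,0,0]],[0.19,[0,0.045,0.003],[0,0,0]],[0.19,[0,0.045,0.003],[0,0,0]],[0.19,[0,0.0,0],[0,0,0]],[0.19,[0,0.0,0],[0,0,0]]])

```text
time_s: 41.0
ee_pos: [489.9, -45.5, 208.2]
eef_rot: [-80.3, 90.0, -80.2]
wrist_force: [-0.7, -0.9, -0.2]
gripper_width: 0.807
```

```bash
python3 pots.py c2; python3 d.py 505,153.5,68,90; python3 look.py p6 240,80,440,340 200,180,520,360
```

```text
top [455, 269, 480, 293] 0.69 z 75 [ 466.9 -404.3] 0.123 bgr [53. 52. 47.]
top [229, 259, 247, 279] 0.63 z 45 [507.2 154.2] 0.192 bgr [96. 89. 74.]
top [375, 353, 400, 377] 0.6 z 45 [ 272.6 -203.8] 0.139 bgr [56. 53. 95.]
top [453, 244, 482, 268] 0.57 z 75 [ 532.7 -404.5] 0.068 bgr [69. 68. 64.]
side [310, 284, 340, 315] 0.79 z 45 [503.7 154.6] 0.17 bgr [100. 101.  97.]
side [421, 182, 445, 212] 0.67 z 45 [ 276.4 -171.7] 0.231 bgr [53. 50. 89.]
side [366, 112, 375, 134] 0.66 z 75 [ 458.5 -407.8] 0.775 bgr [61. 67. 71.]
side [392, 239, 418, 264] 0.65 z 45 [346.2   1.2] 0.251 bgr [ 95.  92. 154.]
t 41.2 p [489.9 -47.5 208.1] psi 89.79 xaxis [-0. -0. -1.] F [ 0.3 -0.3 -0.3] w 74.6 q [ -14.   18.   95.   -0.   68. -104.]
-> (505.0, 153.5, 68.0, 90.0) shift mm xyz [140.1 201.   14.4] rx rad -0.004 rows 5
```

View pics/p6.png

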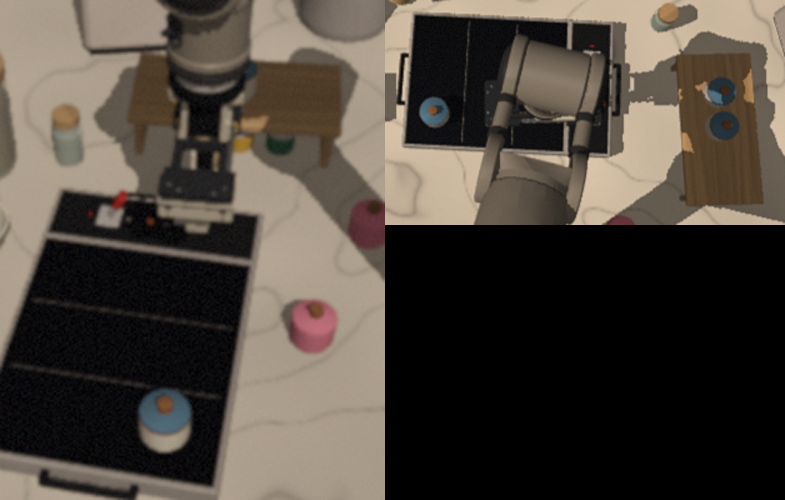

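Request:
jog_arm(steps=[[0.19,[0,0.0403,0.003],[0,0,0]],[0.19,[0,0.0403,0.003],[0,0,0]],[0.19,[0.02,0.0403,0.003],[0,0,0]],[0.19,[0.02,0.0403,0.003],[0,0,0]],[0.19,[0.02,0.0403,0.003],[0,0,0]],[0.19,[0.02,0,0],[0,0,0]],[0.19,[0,0,0],[0,0,0]],[0.19,[0,0,0],[0,0,0]],[0.19,[0,0,0],[0,0,0]]])

```text
time_s: 42.2
ee_pos: [506.1, 154.3, 129.4]
eef_rot: [8.5, 89.9, 8.3]
wrist_force: [0.1, 0.0, 0.3]
gripper_width: 0.807
```

```bash
python3 d.py 505,153.7,68,90; python3 look.py p7 240,150,400,340 200,180,400,320
```

```text
t 42.2 p [506.1 154.3 129.4] psi 89.8 xaxis [ 0.002  0.    -1.   ] F [0.1 0.  0.3] w 74.2 q [  9.  26.  95.  -0.  58. -81.]
-> (505.0, 153.7, 68.0, 90.0) shift mm xyz [61.4 -0.6 -1.1] rx rad -0.004 rows 2
```

View pics/p7.png

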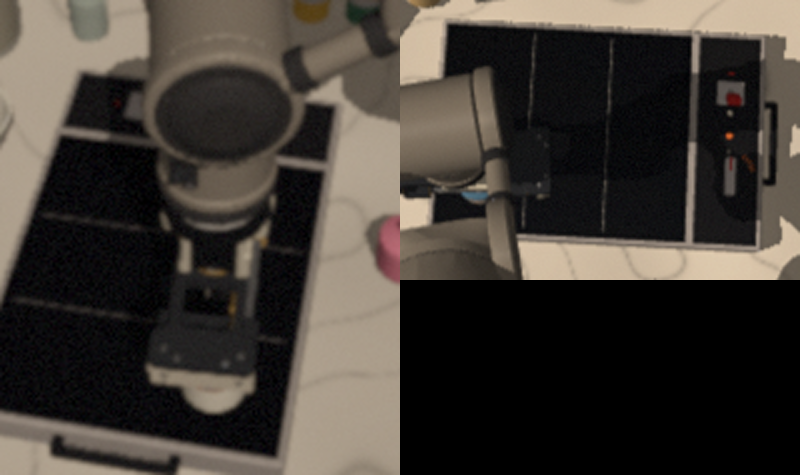

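Request:
jog_arm(steps=[[0.19,[0.02,0,0],[0,0,0]],[0.19,[0.02,0,0],[0,0,0]],[0.19,[0.019,0,0],[0,0,0]],[0.19,[0,0,0],[0,0,0]],[0.19,[0,0,0],[0,0,0]],[0.5,[0,0,0],[0,0,0]],[0.6,[0,0,0],[0,0,0]],[0.6,[0,0,0],[0,0,0]],[0.6,[0,0,0],[0,0,0]]])

```text
time_s: 43.2
ee_pos: [505.8, 155.1, 70.2]
eef_rot: [-4.6, 89.9, -4.7]
wrist_force: [-0.5, -2.0, 6.2]
gripper_width: 0.604
```

Request:
jog_arm(steps=[[0.6,[-0.01,0,0],[0,0,0]],[0.6,[-0.02,0,0],[0,0,0]],[0.6,[-0.04,0,0],[0,0,0]],[0.6,[-0.04,0,0],[0,0,0]],[0.6,[-0.02,0,0],[0,0,0]],[0.6,[0,0,0],[0,0,0]],[0.6,[0,0,0],[0,0,0]],[0.6,[0,0,0],[0,0,0]]])

```text
time_s: 44.0
ee_pos: [504.1, 155.2, 197.5]
eef_rot: [-173.8, 89.8, -173.9]
wrist_force: [-0.9, -0.7, -2.2]
gripper_width: 0.608
```

```bash
python3 d.py 470,-130,198,90 399.5,-406.6,198,90;python3 look.py p8 240,80,440,340 200,180,520,360
```

```text
t 44.0 p [504.1 155.2 197.5] psi 89.9 xaxis [-0.003 -0.    -1.   ] F [-0.9 -0.7 -2.2] w 56.0 q [  9.  22.  90.   0.  68. -81.]
-> (470.0, -130.0, 198.0, 90.0) shift mm xyz [  -0.5 -285.3  -33.6] rx rad -0.002 rows 6
-> (399.5, -406.6, 198.0, 90.0) shift mm xyz [   0.  -276.6  -70.5] rx rad 0.0 rows 6
```

View pics/p8.png

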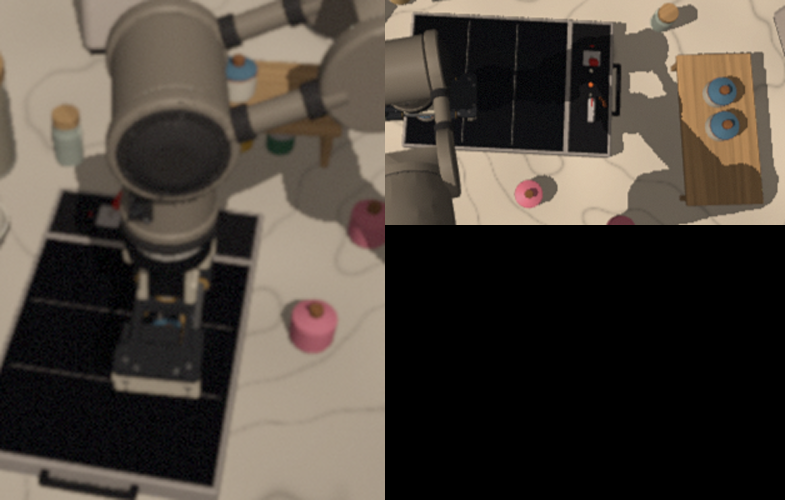

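Request:
jog_arm(steps=[[0.6,[0,-0.0408,-0.0048],[0,0,0]],[0.6,[0,-0.0408,-0.0048],[0,0,0]],[0.6,[0,-0.0408,-0.0048],[0,0,0]],[0.6,[0,-0.0408,-0.0048],[0,0,0]],[0.6,[0,-0.0408,-0.0048],[0,0,0]],[0.6,[0,-0.0408,-0.0048],[0,0,0]],[0.6,[0,-0.0408,-0.0048],[0,0,0]]])

```text
time_s: 44.8
ee_pos: [470.3, -131.7, 198.3]
eef_rot: [149.3, 89.9, 149.2]
wrist_force: [0.8, 0.0, -1.5]
gripper_width: 0.608
```

Request:
jog_arm(steps=[[0.6,[0,-0.0395,-0.01],[0,0,0]],[0.6,[0,-0.0395,-0.01],[0,0,0]],[0.6,[0,-0.0395,-0.01],[0,0,0]],[0.6,[0,-0.0395,-0.01],[0,0,0]],[0.6,[0,-0.0395,-0.01],[0,0,0]],[0.6,[0,-0.0395,-0.01],[0,0,0]],[0.6,[0,-0.0395,-0.01],[0,0,0]],[0.6,[0,0,0],[0,0,0]],[0.6,[0,0,0],[0,0,0]],[0.6,[0,0,0],[0,0,0]]])

```text
time_s: 45.8
ee_pos: [400.6, -405.6, 198.3]
eef_rot: [116.2, 89.9, 116.2]
wrist_force: [0.0, 0.8, -2.2]
gripper_width: 0.604
```

```bash
python3 d.py 399.8,-406.5,150,90 399.8,-406.5,105,90
```

```text
t 45.8 p [ 400.6 -405.6  198.3] psi 89.92 xaxis [-0.001  0.002 -1.   ] F [ 0.   0.8 -2.2] w 55.6 q [ -53.   26.   83.    0.   71. -143.]
-> (399.8, -406.5, 150.0, 90.0) shift mm xyz [48.3 -0.9 -0.8] rx rad -0.001 rows 1
-> (399.8, -406.5, 105.0, 90.0) shift mm xyz [45.  0.  0.] rx rad 0.0 rows 1
```

Request:
jog_arm(steps=[[0.6,[0.03,-0.0008,-0.0006],[0,0,0]],[0.6,[0.03,0,0],[0,0,0]],[0.6,[0.02,0,0],[0,0,0]],[0.6,[0.012,0,0],[0,0,0]],[0.6,[0,0,0],[0,0,0]],[0.6,[0,0,0],[0,0,0]],[0.6,[0,0,0],[0,0,0]],[0.6,[0,0,0],[0,0,0]]])

```text
time_s: 46.6
ee_pos: [400.4, -407.9, 108.3]
eef_rot: [-50.5, 89.9, -50.6]
wrist_force: [-0.0, -0.1, -1.5]
gripper_width: 0.603
```

```bash
python3 d.py 399.8,-406.5,100,90
```

```text
t 46.6 p [ 400.4 -407.9  108.3] psi 89.9 xaxis [ 0.001 -0.002 -1.   ] F [-0.  -0.1 -1.5] w 55.4 q [ -53.   32.   90.    0.   59. -143.]
-> (399.8, -406.5, 100.0, 90.0) shift mm xyz [ 8.3  1.4 -0.6] rx rad -0.002 rows 1
```

Request:
jog_arm(steps=[[0.6,[0.005,0.001,0],[0,0,0]],[0.6,[0,0,0],[0,0,0]],[0.6,[0.001,0,0],[0,0,0]],[0.6,[0.001,0,0],[0,0,0]],[0.6,[0,0,0],[0,0,0]],[0.6,[0,0,0],[0,0,0]]])

```text
time_s: 47.2
ee_pos: [400.0, -406.5, 100.3]
eef_rot: [-26.1, 90.0, -26.2]
wrist_force: [-0.2, 0.2, -1.9]
gripper_width: 0.604
```

Request:
jog_arm(steps=[[0.6,[0.001,0,0],[0,0,0]],[0.6,[0.001,0,0],[0,0,0]],[0.6,[0,0,0],[0,0,0]],[0.6,[0,0,0],[0,0,0]]])

```text
time_s: 47.6
ee_pos: [400.0, -406.5, 100.2]
eef_rot: [-56.0, 89.9, -56.1]
wrist_force: [-4.7, 3.9, 13.1]
gripper_width: 0.609
```

Seated. Release and retreat to a clear pose.

Request:
jog_arm(steps=[[0.35,[-0.001,0,0],[0,0,0]],[0.25,[0,0,0],[0,0,0]],[0.19,[0,0,0],[0,0,0]],[0.19,[-0.02,0,0],[0,0,0]],[0.19,[-0.04,0,0],[0,0,0]],[0.19,[-0.04,0,0],[0,0,0]],[0.19,[-0.03,0.045,0.003],[0,0,0]],[0.19,[0,0.045,0.003],[0,0,0]],[0.19,[0,0.045,0.003],[0,0,0]],[0.19,[0,0.045,0.003],[0,0,0]]])

```text
time_s: 48.6
ee_pos: [411.9, -228.4, 226.9]
eef_rot: [-6.2, 90.0, -6.4]
wrist_force: [1.2, 0.5, 0.5]
gripper_width: 0.81
```

Request:
jog_arm(steps=[[0.19,[0,0.045,0.003],[0,0,0]],[0.19,[0,0.045,0.003],[0,0,0]],[0.19,[0,0.045,0.003],[0,0,0]],[0.19,[0,0.045,0.003],[0,0,0]],[0.19,[0,0.045,0.003],[0,0,0]],[0.19,[0,0.045,0],[0,0,0]],[0.19,[0,0.045,0],[0,0,0]],[0.19,[0,0.0,0],[0,0,0]]])

```text
time_s: 49.4
ee_pos: [427.1, 89.6, 226.8]
eef_rot: [89.4, 89.9, 89.6]
wrist_force: [0.1, -1.0, 1.2]
gripper_width: 0.811
```

```bash
python3 pots.py fin; python3 ovst.py st4 513.3,388,25,0 513.3,388,67,0 513.3,388,109,0;python3 look.py p9 220,80,440,450 100,120,520,360
```

```text
top [454, 243, 481, 264] 0.88 z 75 [ 533.8 -404.5] 0.079 bgr [100. 100.  94.]
top [373, 354, 398, 380] 0.84 z 45 [ 274.3 -203.5] 0.122 bgr [105. 100. 178.]
top [456, 268, 482, 293] 0.62 z 75 [ 466.9 -403.2] 0.139 bgr [99. 97. 88.]
top [308, 326, 327, 345] 0.61 z 45 [344.2 -28.2] 0.167 bgr [106. 100. 182.]
top [458, 296, 483, 317] 0.56 z 75 [ 402.  -404.2] 0.169 bgr [94. 90. 79.]
top [361, 223, 371, 232] 0.42 z 45 [ 596.9 -147.1] 0.916 bgr [ 39.  43. 135.]
side [328, 103, 349, 130] 0.88 z 75 [ 530.8 -403.1] 0.144 bgr [108. 115. 118.]
side [392, 238, 415, 264] 0.84 z 45 [345.6   1.1] 0.267 bgr [ 98.  94. 158.]
side [420, 181, 444, 211] 0.63 z 45 [ 276.4 -169.9] 0.19 bgr [ 96.  92. 153.]
side [355, 122, 362, 132] 0.43 z 75 [ 485.2 -402.7] 0.905 bgr [ 93. 108. 119.]
```

View pics/fintop.png

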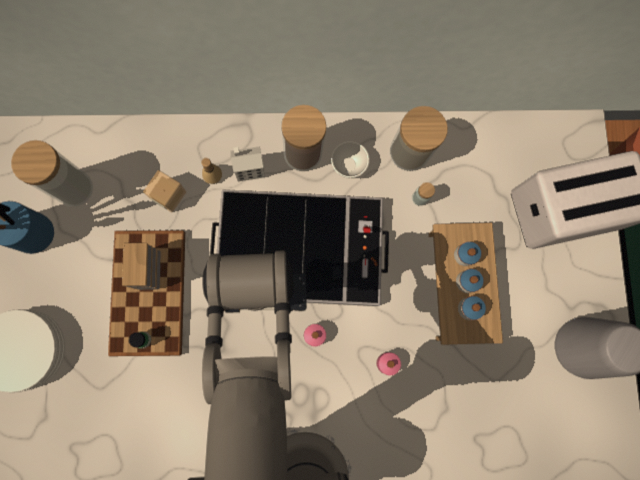

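View pics/finside.png

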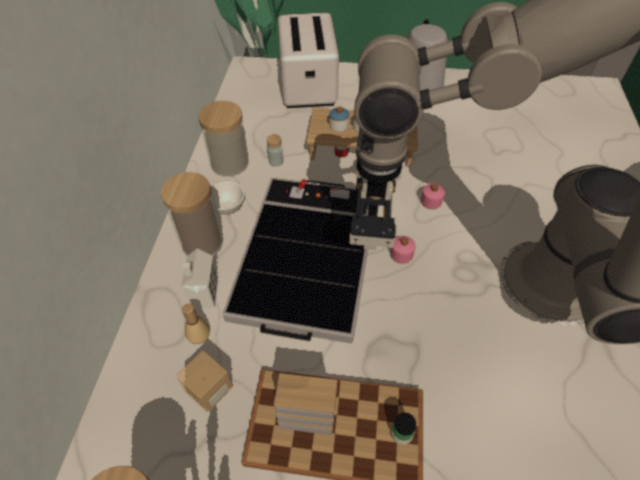

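View pics/st4.png

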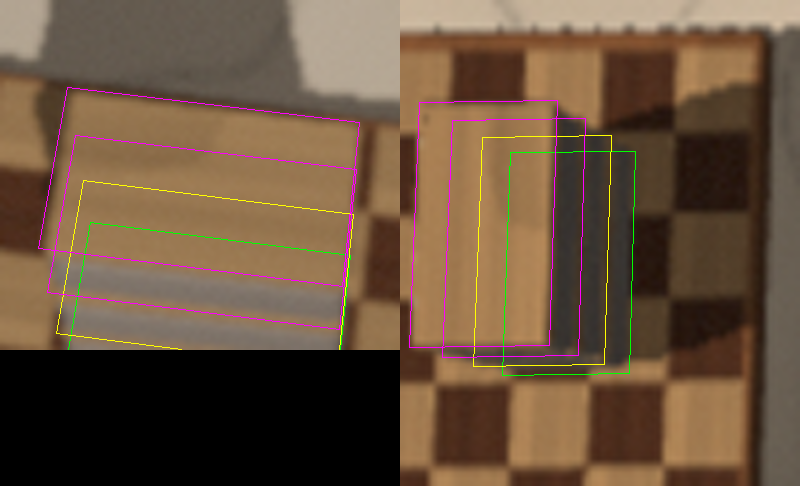

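Request:
jog_arm(steps=[[0.19,[0,0.045,0],[0,0,0]],[0.19,[0,0.045,0],[0,0,0]],[0.19,[0,0.045,0],[0,0,0]],[0.19,[0,0,0],[0,0,0]],[0.19,[0,0,0],[0,0,0]],[0.19,[0,0,0],[0,0,0]],[0.19,[0,0,0],[0,0,0]],[0.19,[0,0,0],[0,0,0]],[0.19,[0,0,0],[0,0,0]],[0.19,[0,0,0],[0,0,0]]])

```text
time_s: 50.8
ee_pos: [428.0, 219.7, 227.0]
eef_rot: [37.0, 90.0, 36.8]
wrist_force: [-0.2, -0.1, -0.1]
gripper_width: 0.809
```

```bash
python3 look.py e1 260,80,430,220 340,190,520,350; python3 d.py
```

```text
t 50.9 p [427.9 219.9 227. ] psi 89.88 xaxis [ 0.  0. -1.] F [-0.1  0.8 -0. ] w 74.5 q [ 18.  15.  95.   0.  70. -72.]
```

View pics/e1.png

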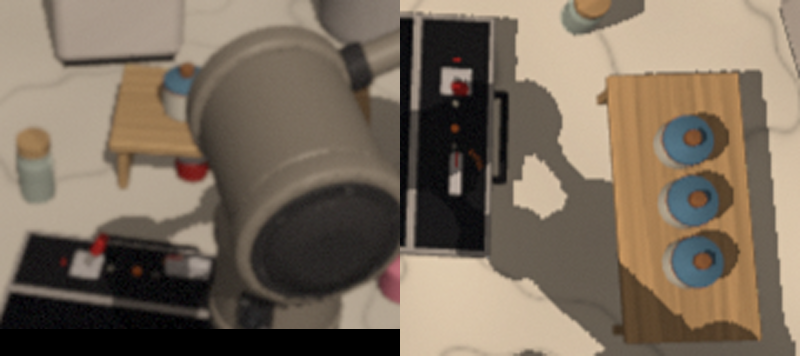

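```bash
python3 -c "
from plant import manip
print(manip.sign_off())"
```

```text
the job is handed in; nothing more can be done
None
```

The job is done as asked and handed in at about 51 s of the 208 s allowed. I turned the heat knob to off first, then flipped the mains toggle off, then unloaded the tray.

- **Switches:** In the last pictures the knob bar lies along the tray's x axis and the toggle leans towards the robot, so both read off.
- **Tins:** There were two tins on the tray. Both now stand on the base tin on the board. Projecting the expected column into both camera pictures matched what they show to about 2 mm, and the column looks level.
- **Pots:** There were three blue pots. They stand in one straight row on the shelf with gaps of about 10 mm.
- **Other things:** The two pink look-alikes and the other kitchen things show no sign of having moved in the last pictures. I saw no pot get knocked aside.

Two checks were not fully clean:

- **Row off the middle line:** The top camera puts the row about 3 mm to the tray side of the shelf's middle line. The two cameras themselves differ by 1–3 mm.
- **Side view blocked:** In the last side pictures the arm hid two of the three pots, so those two were confirmed from the top camera only.

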